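# Line up the bench supplies by height on the padded board

## Robot

A 6-joint arm with a two-finger parallel gripper is mounted at the origin on a cart in front of the work surface, level with it; the furniture and walls round the work are solid. World frame = base frame: x ahead of the robot, y to its left, z up, the work surface at z = 0. Lengths are in m, angles in rad, forces in N, time in s.
With the tool pointing down it reaches from about 0.375 to 0.975 m from the base axis. Payload 3.8 kg.
Tool frame: the origin (TCP) lies on the centre line of the jaws, within the pads' length; the fingertips stand 8 mm ahead of it and the grasp point (between the pads) lies 11 mm behind it; z points along the fingers, y is the direction in which the jaws open and shut (so a half turn about z gives the same grasp; the last joint's range is limited). The gripper opens to 85 mm and grips with 20 to 120 N. Pads are 22 mm wide; open, the fingers measure 114 mm over their backs; the gripper's body (76 mm by 85 mm) begins 54 mm behind the grasp point. The pads swing forward as they close: fully open they stand 13 mm farther back than shut.
Start: joints at [-1.16, 0.264, 1.604, -0, 1.274, -0.037], TCP at [0.292, -0.608, 0.216] pointing down, gripper open.
Joint ranges: [-2.63, 2.63], [-0.94, 2.18], [0.31, 2.57], [-1.31, 4.45], [0, 2.66], [-2.55, 2.55]. Speed limits (rad/s): [2.57, 2.57, 3.14, 3.14, 3.14, 3.14].

## Interface

Orientations are given as a rotation vector (axis times angle).
In Python, from workcell import bot gives the robot as it stands.
- The arm moves only by the tool arm_command, never from a script. Its arguments are lists of equal length, an entry for each row: "slide": the shift along the tool's x, y, z in m, a list of three; "angular": the turn, a rotation vector about the tool's x, y, z in degrees, a list of three; "hand": the finger opening in m, from 0 to 0.0854. A call has exactly 8 rows; each row shifts and turns the pose as measured when the row begins, along the tool's axes as they then stand; what a row does not reach is not made up. A row lasts 1/10 s, in which the tool goes at most 50 mm and 8.59 degrees, less where a joint would pass 70% of its speed; a pose out of reach is approached as far as the arm can. A call is refused whole if a number of a shift passes 0.05 or a number of a turn 8.59, either way. A call with a gripper value outside its range is refused whole. The fingers move at their own pace and stop on an object; "squeeze" is the grip in N (left out, the last holds). Time passes only in rows, so rows that do not move let the fingers close, or fill a call up. It gives the time, the measured TCP pose, the force and the opening at its end, in the units of the state.
- bot.read_state(): the state, without advancing time (a new reading comes with each control period).
- bot.read_camera(name): name is "scene" or "top" or "wrist"; returns the picture (420x560x3 uint8, red, green, blue); there is no depth.
- bot.get_calibration(name): a dict with "fx", "fy", "cx", "cy" (pixels), "k1" (the pictures are not rectified: a ray, as slopes to the right and down, at radius r is drawn at 1 + k1 r^2 times it, then the intrinsics apply), "R" (3x3) and "t" (3): a world point X has camera coordinates R X + t. Camera axes: x right, y down, z forward; pixel columns grow to the right and rows downward; lengths in m; the calibration is good to about 2 mm. A picture is of the moment at which its call begins: read the wrist's pose just before it. get_calibration takes no time and is no camera call; for the wrist camera it gives the pose at the moment of the call.
- bot.finish_job(): hands the job in, once; it reports no verdict.
The state is a dict: "time": time; "q": joint angles; "joint_vel": joint speeds; "joint_torque": joint torques, N m; "tool_pos": TCP position; "tcp_rot": TCP orientation; "wrist_force": force on the tool from outside, world axes, zero at the start; "torque": the same for the moment, N m; "width": opening from 0.0 (shut) to 1.0 (fully open).
Only numpy, scipy, OpenCV 4.12 (cv2) and the standard library are available. Lean on these libraries where they do the work, as an engineer would, in place of code of your own. Each camera call takes 0.05 s, during which the arm holds its last target.

## Task

Stand the dropper bottle, the square tin, the brass cube and the little ceramic pot on the row of cork pads on the dark board, one centred on each pad, in order of height: the tallest on the pad beside the high end block, then step by step down to the shortest at the low end. Leave them all standing upright, and do not knock any of them over on the way.

Things in the scene. Friction and masses are not known exactly. Their poses are not given: they have to be found in the camera images.
- dropper_bottle: white plastic dropper bottle, round, 36 mm diameter, 94 mm tall, the tallest; straight sided up to about 45 mm, then it tapers to a nozzle; stands upright on the bench; origin at the centre of its underside, z up
- flux_tin: square tin with a round screw cap, 49 x 49 mm, 76 mm tall with its cap (flat sides up to 62 mm), second tallest; stands upright, turned any way; origin at the centre of its underside, x and y square to its flat sides, z up
- brass_cube: brass cube with a round hollow in its top (a dapping block), 45 x 45 x 45 mm, about 0.5 kg, third in height; turned any way; origin at the centre of its underside, x and y square to its sides, z up
- solder_pot: small round open cream-coloured ceramic pot, 48 mm diameter, 26 mm tall, the shortest; origin at the centre of its underside, z up
- pad_a: one of four identical round cork pads in a row on the board, 62 mm diameter, 2 mm thick, 85 mm from pad centre to pad centre; origin at the centre of its underside, 12 mm above the bench (its top is 14 mm above the bench). Which letter lies where in the row changes
- pad_b: one of four identical round cork pads in a row on the board, 62 mm diameter, 2 mm thick, 85 mm from pad centre to pad centre; origin at the centre of its underside, 12 mm above the bench (its top is 14 mm above the bench). Which letter lies where in the row changes
- pad_c: one of four identical round cork pads in a row on the board, 62 mm diameter, 2 mm thick, 85 mm from pad centre to pad centre; origin at the centre of its underside, 12 mm above the bench (its top is 14 mm above the bench). Which letter lies where in the row changes
- pad_d: one of four identical round cork pads in a row on the board, 62 mm diameter, 2 mm thick, 85 mm from pad centre to pad centre; origin at the centre of its underside, 12 mm above the bench (its top is 14 mm above the bench). Which letter lies where in the row changes
- end_high: the high end block: dark wooden upright 90 x 18 mm, 50 mm high, fixed across one end of the board (62 mm high over the bench), 59.5 mm from the centre of the nearest pad; the block at the other end is only 14 mm high. Which end of the row it stands at changes. Origin at the centre of its underside
- board: fixed dark board, 90 (x) x 400 (y) x 12 mm, flat on the bench; the pads lie in a row along its y axis; origin: centre of underside. Fixed round it: a vice 125 mm high between board and robot, an upright wooden divider 180 mm high to the left, tall torches beside the robot start pose (rise to z 0.45 m before swinging to the work; then z 0.25 m carries things clear)
Not all that is in view belongs to the job. What is shaped like the solder_pot but blue or turquoise is not meant.

How it is judged:
At the end, for the whole second after the job is handed in: Bottle, tin, cube and pot stand upright and still on the four pads, each centred within 14 mm on its pad, in that order from the high end block to the low one ((horizontal distance between dropper_bottle and pad_a below 0.014 m or horizontal distance between dropper_bottle and pad_b below 0.014 m or horizontal distance between dropper_bottle and pad_c below 0.014 m or horizontal distance between dropper_bottle and pad_d below 0.014 m) and horizontal distance between dropper_bottle and end_high below 0.085 m and height (world z) of dropper_bottle between 0.009 and 0.019 m and angle between each of dropper_bottle, flux_tin, brass_cube, solder_pot's own z axis and vertical below 0.1 rad and linear speed of each of dropper_bottle, flux_tin, brass_cube, solder_pot below 0.02 m/s and angular speed of each of dropper_bottle, flux_tin, brass_cube, solder_pot below 0.2 rad/s and (horizontal distance between flux_tin and pad_a below 0.014 m or horizontal distance between flux_tin and pad_b below 0.014 m or horizontal distance between flux_tin and pad_c below 0.014 m or horizontal distance between flux_tin and pad_d below 0.014 m) and horizontal distance between flux_tin and end_high between 0.12 and 0.17 m and height (world z) of flux_tin between 0.009 and 0.019 m and (horizontal distance between brass_cube and pad_a below 0.014 m or horizontal distance between brass_cube and pad_b below 0.014 m or horizontal distance between brass_cube and pad_c below 0.014 m or horizontal distance between brass_cube and pad_d below 0.014 m) and horizontal distance between brass_cube and end_high between 0.205 and 0.255 m and height (world z) of brass_cube between 0.009 and 0.019 m and (horizontal distance between solder_pot and pad_a below 0.014 m or horizontal distance between solder_pot and pad_b below 0.014 m or horizontal distance between solder_pot and pad_c below 0.014 m or horizontal distance between solder_pot and pad_d below 0.014 m) and horizontal distance between solder_pot and end_high above 0.29 m and height (world z) of solder_pot between 0.009 and 0.019 m); the robot touches nothing.
It fails at once if one of the four things is knocked over (angle between any of dropper_bottle, flux_tin, brass_cube, solder_pot's own z axis and vertical above 0.9 rad).
It also fails if it takes over 128 s, if anything falls off the work surface, if the arm or the gripper's body presses on something with over 40 N, if the wrist force passes 120 N, or if a joint passes its speed limit or range.

## Working session

There is one attempt and no reset: what is moved stays moved. The work goes in short steps, Python scripts to look and compute and a tool call to move; the robot and the scene stay as the last step left them, time stands still between calls to the robot, and variables do not carry over. Pictures are saved under pics/ and viewed, and the job is handed in when it is done.

Besides the shell and the picture viewer there is one more tool, called after ">>>" as name(argument=value, ...), one argument or row to a line, values as JSON. arm_command: Moves the arm, as the interface text tells. Its arguments: {"type":"object","properties":{"slide":{"type":"array","items":{"type":"array","items":{"type":"number"}}},"angular":{"type":"array","items":{"type":"array","items":{"type":"number"}}},"hand":{"type":"array","items":{"type":"number"}},"squeeze":{"type":"number"}},"required":["slide","angular","hand"]}

```bash
mkdir -p pics; ls
python3 - <<'E'
from workcell import bot
import cv2,json
s=bot.read_state();print(s)
for n in("scene","top"):
    im=bot.read_camera(n);cv2.imwrite(f"pics/{n}0.png",im[:,:,::-1]);c=bot.get_calibration(n);print(n,c)
E
```

```text
pics
{'time': 0.0, 'q': array([-1.15989579e+00,  2.64764851e-01,  1.60539345e+00,  4.33595149e-06,
        1.27369028e+00, -3.69148981e-02]), 'joint_vel': array([-0.00074153, -0.00178976, -0.00070076, -0.00011574,  0.00100001,
        0.0026777 ]), 'joint_torque': array([-4.71836975e-04, -5.15116882e+01, -3.67316294e+01, -2.63753882e-04,
        1.29389545e-02,  4.19112638e-06]), 'tool_pos': array([ 0.29195511, -0.60773758,  0.21454368]), 'tcp_rot': array([-3.06100813e+00, -6.97069561e-01,  6.51915742e-04]), 'wrist_force': array([-0.25968263, -0.70361085,  0.04266321]), 'torque': array([-0.01434688, -0.01519125,  0.01915569]), 'width': 1.000023140870274}
scene {'fx': 459.2161703852172, 'fy': 459.2161703852172, 'cx': 274.2286650246785, 'cy': 209.87128982420862, 'k1': -0.05110817627550848, 'R': array([[ 0.63001741, -0.77657997, -0.00127156],
       [-0.36404006, -0.29388831, -0.88380116],
       [ 0.68596858,  0.55727302, -0.46786097]]), 't': array([-0.41598053,  0.17821044,  0.87769606])}
top {'fx': 519.9167490184327, 'fy': 519.9167490184327, 'cx': 282.5442052494745, 'cy': 198.2617231632452, 'k1': -0.16765453332909147, 'R': array([[ 0.01323931, -0.99982112,  0.01350744],
       [-0.98776636, -0.01517642, -0.15520079],
       [ 0.15537802, -0.01128745, -0.9877906 ]]), 't': array([-0.14640605,  0.51335545,  1.11443355])}
```

View pics/scene0.png

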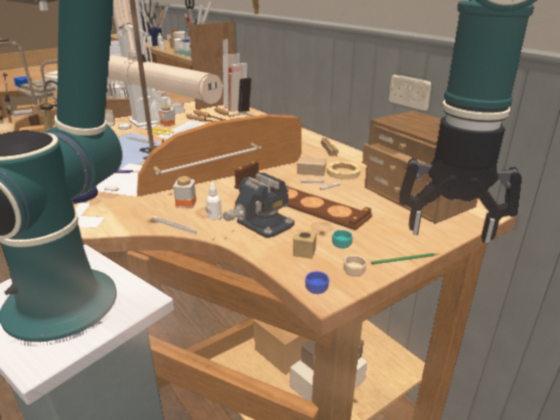

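View pics/top0.png

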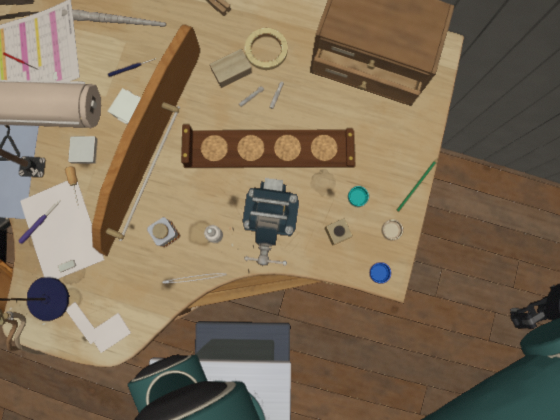

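```bash
cat > h.py <<'E'
import numpy as np,cv2
from workcell import bot
def ray(c,u,v):
    d=np.array([(u-c['cx'])/c['fx'],(v-c['cy'])/c['fy']]);s=d.copy()
    for _ in range(20): s=d/(1+c['k1']*(s@s))
    R=np.array(c['R']);return -R.T@c['t'],R.T@np.array([s[0],s[1],1])
def onz(c,u,v,z):
    o,d=ray(c,u,v);return o+d*(z-o[2])/d[2]
def proj(c,X):
    p=np.array(c['R'])@np.array(X)+c['t'];s=p[:2]/p[2];s=s*(1+c['k1']*(s@s));return s[0]*c['fx']+c['cx'],s[1]*c['fy']+c['cy']
E
python3 - <<'E'
from h import *
im=cv2.imread("pics/top0.png")
a=cv2.resize(im[115:290,140:415],None,fx=2.9,fy=2.9,interpolation=cv2.INTER_CUBIC);cv2.imwrite("pics/top0c.png",a)
im=cv2.imread("pics/scene0.png")
a=cv2.resize(im[150:300,140:400],None,fx=3,fy=3,interpolation=cv2.INTER_CUBIC);cv2.imwrite("pics/scene0c.png",a)
c=bot.get_calibration("top")
for n,u,v,z in [("p1",214,148,.014),("p2",251,148,.014),("p3",287,148,.014),("p4",324,148,.014),("bot",215,233,.09),("tin",160,230,.076),("cube",339,231,.045),("pot",392,229,.026),("turq",358,197,.026),("blue",380,273,.026),("vice",268,210,.1)]: print(n,onz(c,u,v,z).round(3))
E
```

```text
p1 [0.635 0.021 0.014]
p2 [ 0.636 -0.065  0.014]
p3 [ 0.638 -0.148  0.014]
p4 [ 0.639 -0.234  0.014]
bot [0.431 0.003 0.09 ]
tin [0.437 0.124 0.076]
cube [ 0.444 -0.264  0.045]
pot [ 0.451 -0.387  0.026]
turq [ 0.523 -0.31   0.026]
blue [ 0.353 -0.359  0.026]
vice [ 0.481 -0.108  0.1  ]
```

View pics/top0c.png

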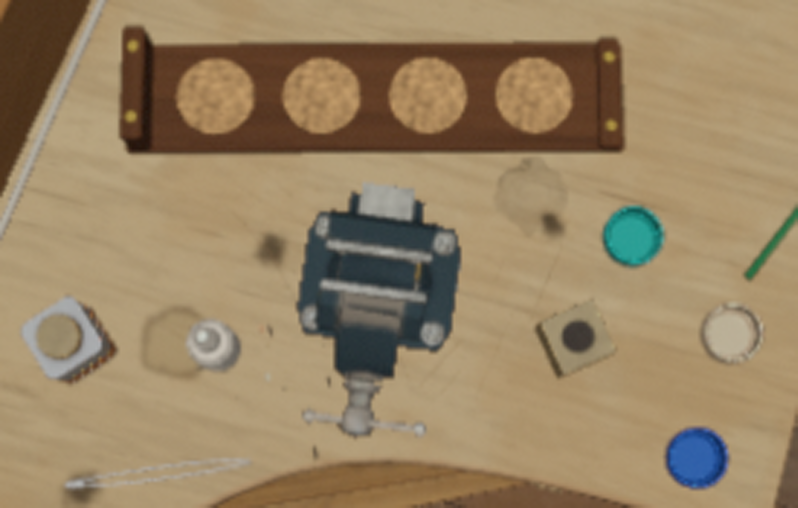

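View pics/scene0c.png

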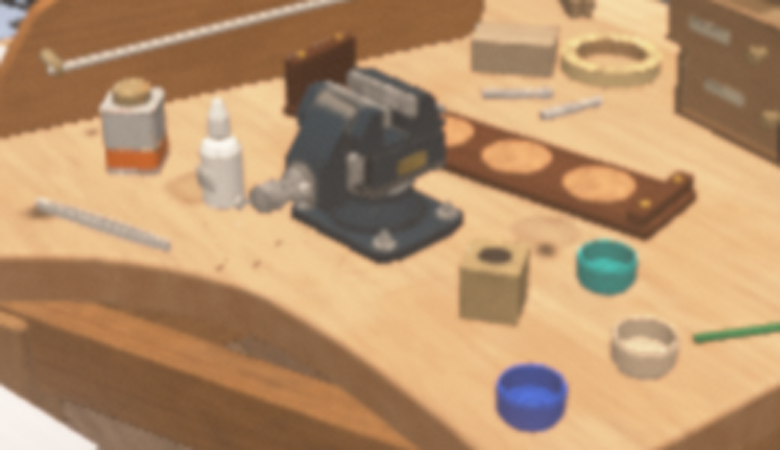

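Run:
```python
from h import *
from scipy.spatial.transform import Rotation as Ro
s=bot.read_state();print(Ro.from_rotvec(s['tcp_rot']).as_matrix().round(3))
im=cv2.imread("pics/top0.png")
t=[]
for (u,v) in [(162,232),(212,234),(338,232),(392,230)]:
    t.append(cv2.resize(im[v-24:v+24,u-32:u+32],None,fx=6,fy=6,interpolation=cv2.INTER_CUBIC))
a=np.vstack([np.hstack(t[:2]),np.hstack(t[2:])]);cv2.imwrite("pics/four.png",a)
# pads by colour
hsv=cv2.cvtColor(im,cv2.COLOR_BGR2HSV)
c=bot.get_calibration("top")
sub=im[125:172,192:348].astype(int); m=(sub[:,:,2]>135).astype(np.uint8)
n,l,st,ce=cv2.connectedComponentsWithStats(m)
for i in range(1,n):
    if st[i,4]>100: u,v=ce[i]+[192,125];print(st[i],u,v,onz(c,u,v,.014).round(4))
for u,v,z in [(272.8,178.8,.12),(272.8,178.8,.05),(186,145,.062),(248.6,213,.12),(297,206,.12)]: print(onz(c,u,v,z).round(3))
```

```text
[[ 0.901  0.433 -0.001]
 [ 0.433 -0.901  0.002]
 [ 0.    -0.002 -1.   ]]
[  0   0 156   6 759] 267.42292490118575 126.95125164690383 [ 0.6875 -0.1019  0.014 ]
[  9  10  26  26 532] 213.75187969924812 147.65977443609023 [0.6359 0.0216 0.014 ]
[ 46  10  26  26 538] 250.44981412639405 147.4442379182156 [ 0.6375 -0.0635  0.014 ]
[ 82  10  27  26 544] 287.0882352941177 147.34191176470588 [ 0.6391 -0.1483  0.014 ]
[119  10  26  26 536] 323.6268656716418 147.2929104477612 [ 0.6408 -0.2331  0.014 ]
[  0  43 156   4 624] 269.5 169.5 [ 0.586  -0.1085  0.014 ]
[ 0.544 -0.117  0.12 ]
[ 0.557 -0.117  0.05 ]
[0.629 0.078 0.062]
[ 0.471 -0.069  0.12 ]
[ 0.487 -0.168  0.12 ]
```

View pics/four.png

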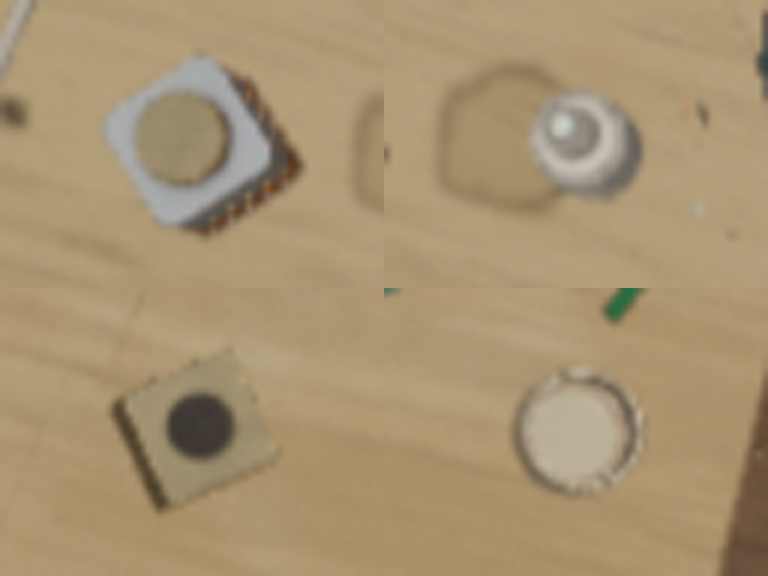

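Run:
```python
from h import *
c=bot.get_calibration("top");cs=bot.get_calibration("scene")
def P(px,py,u,v,z): return onz(c,u-32+(px+.5)/6-.5,v-24+(py+.5)/6-.5,z)
def sq(n,C,u,v,z):
    p=np.array([P(a,b,u,v,z)[:2] for a,b in C]);e=np.roll(p,-1,0)-p
    print(n,p.mean(0).round(4),np.linalg.norm(e,axis=1).round(4),np.degrees(np.arctan2(e[:,1],e[:,0])).round(1))
sq("tin",[(203,53),(273,148),(175,229),(103,126)],162,232,.062)
print("cap",P(181,137,162,232,.076))
sq("cube",[(121,397-288),(232,348-288),(280,455-288),(166,510-288)],338,232,.045)
print("hollow",P(201,427-288,338,232,.045))
print("pot",P(195,143,392,230,.026),P(132,143,392,230,.026)-P(259,143,392,230,.026))
print("bot tip",P(180,127,212,234,.094), "base edge", P(255,165,212,234,.03))
# scene projections
for n,X in [("bot",(.433,.003,.094)),("tin",(.437,.122,.076)),("cube",(.444,-.264,.045)),("pot",(.45,-.387,.026))]:
    u,v=proj(cs,X);print(n,u,v,"crop",(u-140)*3,(v-150)*3)
```

```text
tin [0.4366 0.1247] [0.0437 0.0459 0.0464 0.045 ] [-141.4  130.9   37.5  -52.6]
cap [0.43591977 0.12424795 0.076     ]
cube [ 0.4441 -0.2641] [0.0451 0.0431 0.0469 0.0445] [ -65.5 -155.9  116.2   21.9]
hollow [ 0.44427008 -0.26448214  0.045     ]
pot [ 0.45043591 -0.38723181  0.026     ] [-0.0004953   0.04862421  0.        ]
bot tip [0.43555386 0.01407964 0.094     ] base edge [ 0.42777716 -0.00601736  0.03      ]
bot 215.23125534925504 184.196133537825 crop 225.6937660477651 102.58840061347502
tin 185.03864771022148 178.09710692879702 crop 135.11594313066445 84.29132078639105
cube 305.32974481397343 234.4925241045742 crop 495.9892344419203 253.47757231372256
pot 354.55159249625035 260.13486710764863 crop 643.654777488751 330.4046013229459
```

>>> arm_command(
  slide=[
    [0, 0, -0.05],
    [0, 0, -0.05],
    [0, 0, -0.05],
    [0, 0, -0.05],
    [0, 0, -0.05],
    [0, 0, 0],
    [0, 0, 0],
    [0, 0, 0],
  ],
  angular=[
    [0, 0, 0],
    [0, 0, 0],
    [0, 0, 0],
    [0, 0, 0],
    [0, 0, 0],
    [0, 0, 0],
    [0, 0, 0],
    [0, 0, 0],
  ],
  hand=[0.0854, 0.0854, 0.0854, 0.0854, 0.0854, 0.0854, 0.0854, 0.0854],
  squeeze=40,
)

```text
time: 0.9
tool_pos: [0.2911, -0.6059, 0.4631]
tcp_rot: [-3.044, -0.693, 0.006]
wrist_force: [-0.1, -0.1, -0.1]
width: 1.005
```

```bash
cat > d.py <<'E'
import sys
from h import *
from scipy.spatial.transform import Rotation as Ro
def delta(x,y,z,psi):
    s=bot.read_state();R=Ro.from_rotvec(s['tcp_rot'])
    p=np.radians(psi);yv=np.array([np.cos(p),np.sin(p),0]);zv=np.array([0,0,-1.]);T=np.stack([np.cross(yv,zv),yv,zv],1)
    print("t",round(s['time'],2),"pos",s['tool_pos'].round(4),"psi",np.degrees(np.arctan2(R.as_matrix()[1,1],R.as_matrix()[0,1])).round(2),"F",s['wrist_force'].round(1),"w",round(s['width']*85.4,1),"q",s['q'].round(2))
    dw=np.array([x,y,z])-s['tool_pos']
    print("slide now-frame mm",(R.inv().apply(dw)*1000).round(1),"turn deg",np.degrees((R.inv()*Ro.from_matrix(T)).as_rotvec()).round(2),"| in final frame",(T.T@dw*1000).round(1))
if __name__=="__main__": delta(*map(float,sys.argv[1:5]))
E
python3 d.py .4505 -.387 .25 0
```

```text
t 0.9 pos [ 0.2911 -0.6059  0.4631] psi -64.34 F [-0.1 -0.1 -0.1] w 85.8 q [-1.16  0.23  1.2  -0.    1.73 -0.04]
slide now-frame mm [ 238.3 -124.1  215.7] turn deg [ -0.97  -0.66 -64.34] | in final frame [218.9 159.4 213.1]
```

>>> arm_command(
  slide=[
    [0.04, -0.021, 0],
    [0.04, -0.021, 0],
    [0.04, -0.021, 0],
    [0.04, -0.021, 0],
    [0.04, -0.021, 0],
    [0.04, -0.021, 0],
    [0, 0, 0],
    [0, 0, 0],
  ],
  angular=[
    [0, 0, 0],
    [0, 0, 0],
    [0, 0, 0],
    [0, 0, 0],
    [0, 0, 0],
    [0, 0, 0],
    [0, 0, -8],
    [0, 0, -8],
  ],
  hand=[0.0854, 0.0854, 0.0854, 0.0854, 0.0854, 0.0854, 0.0854, 0.0854],
)

```text
time: 1.7
tool_pos: [0.4548, -0.3772, 0.4421]
tcp_rot: [-2.884, -1.104, 0.018]
wrist_force: [-0.8, -0.3, -0.3]
width: 1.0
```

>>> arm_command(
  slide=[
    [0, 0, 0.03],
    [0, 0, 0.03],
    [0, 0, 0.03],
    [0, 0, 0.03],
    [0, 0, 0.03],
    [0, 0, 0.03],
    [0, 0, 0],
    [0, 0, 0],
  ],
  angular=[
    [0, 0, -8],
    [0, 0, -8],
    [0, 0, -8],
    [0, 0, -8],
    [0, 0, -8],
    [0, 0, -8],
    [0, 0, 0],
    [0, 0, 0],
  ],
  hand=[0.0854, 0.0854, 0.0854, 0.0854, 0.0854, 0.0854, 0.0854, 0.0854],
)

```text
time: 2.5
tool_pos: [0.4418, -0.3589, 0.2377]
tcp_rot: [-2.125, -2.201, -0.017]
wrist_force: [0.7, -0.6, 0.5]
width: 1.0
```

```bash
python3 d.py .4505 -.387 .12 0
python3 - <<'E'
from h import *
c=bot.get_calibration("wrist");im=bot.read_camera("wrist")[:,:,::-1].copy();cv2.imwrite("pics/w1.png",im)
print(proj(c,(.4505,-.387,.026)))
E
```

```text
t 2.5 pos [ 0.4418 -0.3589  0.2377] psi 2.11 F [ 0.7 -0.6  0.5] w 85.4 q [-0.73  0.11  1.75  0.01  1.37 -0.77]
slide now-frame mm [-36.1  13.4 115.1] turn deg [-2.88 -3.78  2.02] | in final frame [-28.1   8.7 117.7]
(np.float64(294.3545323914422), np.float64(210.68902151847163))
```

View pics/w1.png

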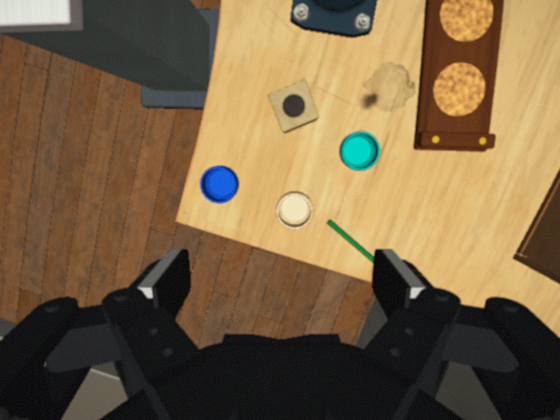

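>>> arm_command(
  slide=[
    [0, 0, 0],
    [0, 0, 0],
    [-0.014, 0.004, 0],
    [-0.014, 0.004, 0],
    [0, 0, 0.04],
    [0, 0, 0.04],
    [0, 0, 0.03],
    [0, 0, 0],
  ],
  angular=[
    [-2.9, -3.8, 2.0],
    [0, 0, 0],
    [0, 0, 0],
    [0, 0, 0],
    [0, 0, 0],
    [0, 0, 0],
    [0, 0, 0],
    [0, 0, 0],
  ],
  hand=[0.0854, 0.0854, 0.0854, 0.0854, 0.0854, 0.0854, 0.0854, 0.0854],
)

```text
time: 3.35
tool_pos: [0.4597, -0.4031, 0.1368]
tcp_rot: [2.216, 2.197, 0.0]
wrist_force: [-0.7, 0.5, -0.1]
width: 0.996
```

```bash
python3 d.py .4505 -.387 .014 0
```

```text
t 3.35 pos [ 0.4597 -0.4031  0.1368] psi -0.49 F [-0.7  0.5 -0.1] w 85.1 q [-0.76  0.19  1.84 -0.    1.09 -0.75]
slide now-frame mm [ 17.9 -11.2 122.4] turn deg [ 0.87  0.87 -0.5 ] | in final frame [ 16.1  -9.2 122.8]
```

>>> arm_command(
  slide=[
    [0.008, -0.005, 0],
    [0.008, -0.004, 0],
    [0, 0, 0],
    [0, 0, 0.03],
    [0, 0, 0.03],
    [0, 0, 0.02],
    [0, 0, 0],
    [0, 0, 0],
  ],
  angular=[
    [0.8, 0.8, -0.5],
    [0, 0, 0],
    [0, 0, 0],
    [0, 0, 0],
    [0, 0, 0],
    [0, 0, 0],
    [0, 0, 0],
    [0, 0, 0],
  ],
  hand=[0.0854, 0.0854, 0.0854, 0.0854, 0.0854, 0.0854, 0.0854, 0.0854],
)

```text
time: 4.15
tool_pos: [0.4599, -0.3958, 0.071]
tcp_rot: [2.203, 2.204, 0.001]
wrist_force: [-0.0, 0.3, 0.9]
width: 1.0
```

```bash
python3 d.py .4505 -.387 .014 0
```

```text
t 4.15 pos [ 0.4599 -0.3958  0.071 ] psi 0.05 F [-0.   0.3  0.9] w 85.4 q [-0.75  0.25  1.91 -0.    0.96 -0.75]
slide now-frame mm [  9.8 -10.5  56.7] turn deg [1.06 0.99 0.04] | in final frame [ 8.8 -9.4 57. ]
```

>>> arm_command(
  slide=[
    [0.009, -0.009, 0],
    [0, 0, 0],
    [0.003, -0.003, 0],
    [0, 0, 0],
    [0, 0, 0.02],
    [0, 0, 0.01],
    [0, 0, 0],
    [0, 0, 0],
  ],
  angular=[
    [1.5, 1.5, 0],
    [0, 0, 0],
    [0, 0, 0],
    [0, 0, 0],
    [0, 0, 0],
    [0, 0, 0],
    [0, 0, 0],
    [0, 0, 0],
  ],
  hand=[0.0854, 0.0854, 0.0854, 0.0854, 0.0854, 0.0854, 0.0854, 0.0854],
)

```text
time: 4.95
tool_pos: [0.4537, -0.3887, 0.0508]
tcp_rot: [2.215, 2.218, 0.002]
wrist_force: [1.0, -0.5, 0.8]
width: 1.001
```

```bash
python3 d.py .4505 -.387 .014 0
```

```text
t 4.95 pos [ 0.4537 -0.3887  0.0508] psi 0.08 F [ 1.  -0.5  0.8] w 85.5 q [-0.75  0.27  1.93  0.    0.94 -0.75]
slide now-frame mm [ 1.9 -3.4 36.8] turn deg [0.34 0.23 0.08] | in final frame [ 1.7 -3.2 36.8]
```

>>> arm_command(
  slide=[
    [0.002, -0.004, 0.015],
    [0, 0, 0.015],
    [0, 0, 0.012],
    [0, 0, 0.004],
    [0, 0, 0],
    [0, 0, 0],
    [0, 0, 0],
    [0, 0, 0],
  ],
  angular=[
    [0.4, 0.3, 0],
    [0, 0, 0],
    [0, 0, 0],
    [0, 0, 0],
    [0, 0, 0],
    [0, 0, 0],
    [0, 0, 0],
    [0, 0, 0],
  ],
  hand=[0.0854, 0.0854, 0.0854, 0.0854, 0.0854, 0.0854, 0.0854, 0.0854],
)

```text
time: 5.75
tool_pos: [0.4496, -0.3869, 0.001]
tcp_rot: [-2.219, -2.221, 0.0]
wrist_force: [0.5, 0.4, 0.8]
width: 0.996
```

```bash
python3 d.py .4505 -.387 .013 0;python3 - <<'E'
from h import *
c=bot.get_calibration("wrist");im=bot.read_camera("wrist")[:,:,::-1].copy();cv2.imwrite("pics/w2.png",im)
E
```

```text
t 5.75 pos [ 0.4496 -0.3869  0.001 ] psi 0.07 F [0.5 0.4 0.8] w 85.1 q [-0.75  0.33  1.95  0.    0.86 -0.75]
slide now-frame mm [ -0.1   0.9 -12. ] turn deg [-0.09 -0.09  0.07] | in final frame [ -0.1   0.9 -12. ]
```

View pics/w2.png

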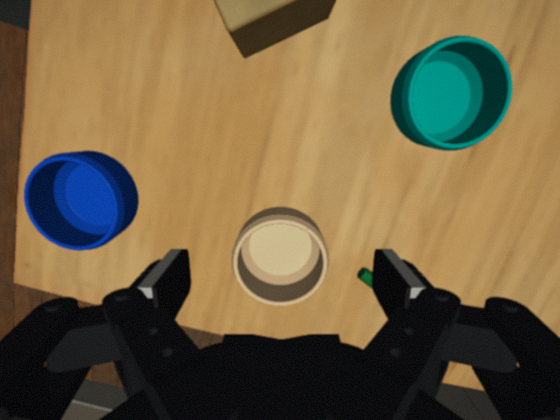

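>>> arm_command(
  slide=[
    [0, 0, -0.011],
    [0, 0, 0],
    [0, 0, 0],
    [0, 0, 0],
    [0, 0, 0],
    [0, 0, 0],
    [0, 0, 0],
    [0, 0, 0],
  ],
  angular=[
    [0, 0, 0],
    [0, 0, 0],
    [0, 0, 0],
    [0, 0, 0],
    [0, 0, 0],
    [0, 0, 0],
    [0, 0, 0],
    [0, 0, 0],
  ],
  hand=[0.0854, 0.0854, 0.0854, 0.03, 0.03, 0.03, 0.03, 0.03],
  squeeze=40,
)

```text
time: 6.6
tool_pos: [0.4507, -0.3879, 0.015]
tcp_rot: [2.219, 2.222, 0.0]
wrist_force: [0.4, 0.0, -0.1]
width: 0.349
```

```bash
python3 d.py .4505 -.387 .25 0
```

```text
t 6.6 pos [ 0.4507 -0.3879  0.015 ] psi 0.07 F [ 0.4  0.  -0.1] w 29.8 q [-0.75  0.31  1.95  0.    0.88 -0.75]
slide now-frame mm [   0.7    0.  -235. ] turn deg [0.06 0.05 0.07] | in final frame [ 9.00e-01 -2.00e-01 -2.35e+02]
```

Run:
```python
from h import *
c=bot.get_calibration("wrist");im=bot.read_camera("wrist")[:,:,::-1].copy();cv2.imwrite("pics/w3.png",im)
```

```text
(no output)
```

View pics/w3.png

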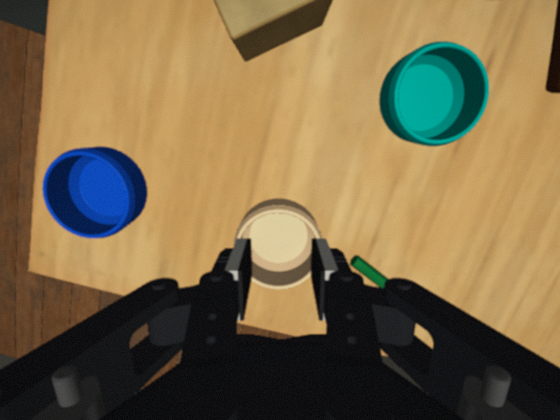

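Run:
```python
from h import *
c=bot.get_calibration("wrist");s=bot.read_state();t=s['tool_pos']
print("cam",(-np.array(c['R']).T@c['t']).round(3),"tcp",t.round(4),c['R'],s['width'])
for d in [(0,0,0),(0,0,-.008),(0,0,.011),(.015,0,-.008),(-.015,0,-.008),(0,.011,-.008),(0,-.011,-.008)]: print(d,np.round(proj(c,t+np.array(d))))
print(proj(c,(.4505,-.387,.026)),proj(c,(.4505,-.387,.0)))
print(onz(c,280,245,.026),onz(c,240,245,.026)-onz(c,322,245,.026))
im=bot.read_camera("top");cv2.imwrite("pics/t3.png",cv2.resize(im[170:300,300:460,::-1],None,fx=4,fy=4,interpolation=cv2.INTER_CUBIC))
im=bot.read_camera("scene");cv2.imwrite("pics/s3.png",cv2.resize(im[180:320,260:460,::-1],None,fx=4,fy=4,interpolation=cv2.INTER_CUBIC))
```

```text
cam [ 0.452 -0.323  0.173] tcp [ 0.4506 -0.3878  0.0149] [[ 9.99998889e-01 -3.00886250e-04  1.45992041e-03]
 [-6.67489044e-04 -9.66119675e-01  2.58093642e-01]
 [ 1.33280101e-03 -2.58094329e-01 -9.66118803e-01]] 0.3534984461996532
(0, 0, 0) [279. 243.]
(0, 0, -0.008) [279. 237.]
(0, 0, 0.011) [279. 251.]
(0.015, 0, -0.008) [305. 237.]
(-0.015, 0, -0.008) [253. 237.]
(0, 0.011, -0.008) [279. 219.]
(0, -0.011, -0.008) [279. 255.]
(np.float64(278.5157592062544), np.float64(249.29893728539238)) (np.float64(278.78601645531813), np.float64(231.89710900704887))
[ 0.45127358 -0.3845984   0.026     ] [-4.24475476e-02  3.87809143e-05  0.00000000e+00]
```

View pics/s3.png

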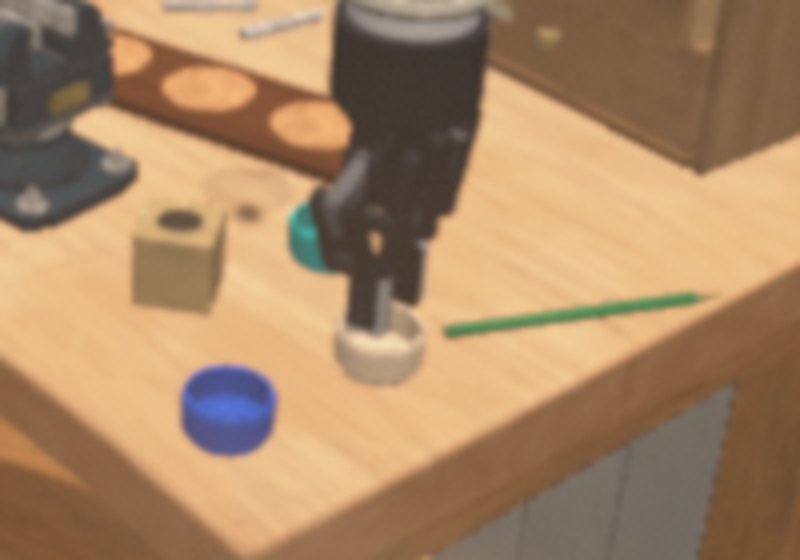

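View pics/t3.png

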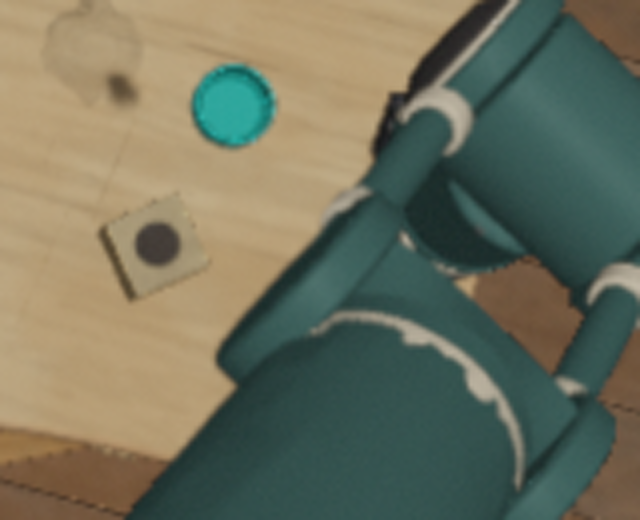

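>>> arm_command(
  slide=[
    [0, 0, -0.02],
    [0, 0, -0.02],
    [0, 0, -0.01],
    [0, 0, 0],
    [0, 0, 0],
    [0, 0, 0],
    [0, 0, 0],
    [0, 0, 0],
  ],
  angular=[
    [0, 0, 0],
    [0, 0, 0],
    [0, 0, 0],
    [0, 0, 0],
    [0, 0, 0],
    [0, 0, 0],
    [0, 0, 0],
    [0, 0, 0],
  ],
  hand=[0.03, 0.03, 0.03, 0.0854, 0.0854, 0.0854, 0.0854, 0.0854],
)

```text
time: 7.55
tool_pos: [0.4485, -0.3859, 0.0625]
tcp_rot: [-2.216, -2.219, 0.0]
wrist_force: [0.4, -0.4, -0.3]
width: 1.0
```

```bash
python3 d.py .4505 -.387 .008 0;python3 - <<'E'
from h import *
c=bot.get_calibration("wrist");im=bot.read_camera("wrist")[:,:,::-1].copy();cv2.imwrite("pics/w4.png",im)
print(proj(c,(.4505,-.387,.026)))
E
```

```text
t 7.55 pos [ 0.4485 -0.3859  0.0625] psi 0.07 F [ 0.4 -0.4 -0.3] w 85.4 q [-0.75  0.25  1.92  0.    0.97 -0.75]
slide now-frame mm [-1.3  2.2 54.5] turn deg [-0.21 -0.2   0.07] | in final frame [-1.1  2.  54.5]
(np.float64(282.3608813558051), np.float64(223.68294464260333))
```

View pics/w4.png

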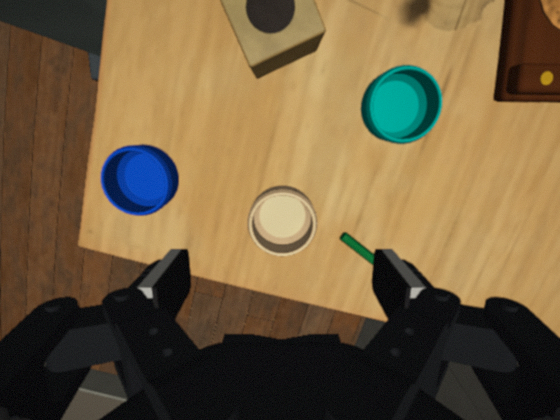

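>>> arm_command(
  slide=[
    [-0.001, 0.002, 0.02],
    [0, 0, 0.02],
    [0, 0, 0.01],
    [0, 0, 0],
    [0, 0, 0],
    [0, 0, 0],
    [0, 0, 0],
    [0, 0, 0],
  ],
  angular=[
    [0, 0, 0],
    [0, 0, 0],
    [0, 0, 0],
    [0, 0, 0],
    [0, 0, 0],
    [0, 0, 0],
    [0, 0, 0],
    [0, 0, 0],
  ],
  hand=[0.0854, 0.0854, 0.0854, 0.0854, 0.0854, 0.07, 0.065, 0.06],
  squeeze=30,
)

```text
time: 8.4
tool_pos: [0.4514, -0.3878, 0.0125]
tcp_rot: [-2.218, -2.221, 0.0]
wrist_force: [-0.3, -0.3, -0.5]
width: 0.699
```

```bash
python3 d.py .4505 -.387 .008 0;python3 - <<'E'
from h import *
c=bot.get_calibration("wrist");im=bot.read_camera("wrist")[:,:,::-1].copy();cv2.imwrite("pics/w5.png",im)
c=bot.get_calibration("scene");s=bot.read_state()
im=bot.read_camera("scene");cv2.imwrite("pics/s5.png",cv2.resize(im[220:290,310:410,::-1],None,fx=7,fy=7,interpolation=cv2.INTER_CUBIC))
for d in (.03,-.03):
  for z in(0,-.008,.005): print(d,z,((np.array(proj(c,s['tool_pos']+[d,0,z]))-[310,220])*7).round())
E
```

```text
t 8.4 pos [ 0.4514 -0.3878  0.0125] psi 0.07 F [-0.3 -0.3 -0.5] w 59.7 q [-0.75  0.32  1.94  0.    0.88 -0.75]
slide now-frame mm [ 0.7 -0.9  4.5] turn deg [-0.12 -0.11  0.07] | in final frame [ 0.8 -0.9  4.5]
0.03 0 [363. 273.]
0.03 -0.008 [361. 295.]
0.03 0.005 [364. 259.]
-0.03 0 [262. 362.]
-0.03 -0.008 [259. 384.]
-0.03 0.005 [263. 348.]
```

View pics/s5.png

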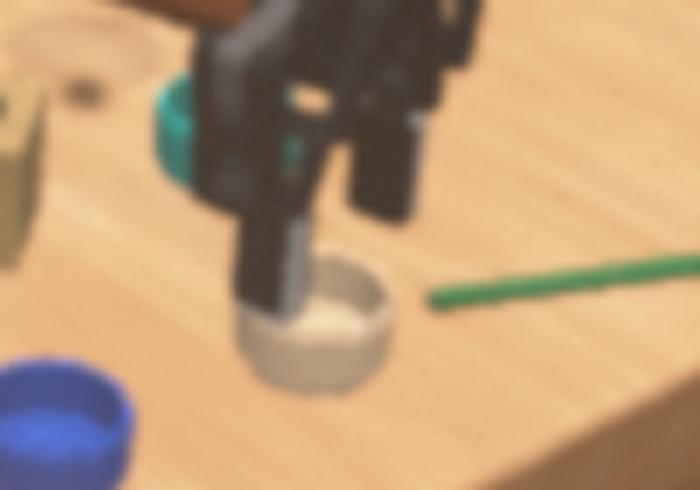

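View pics/w5.png

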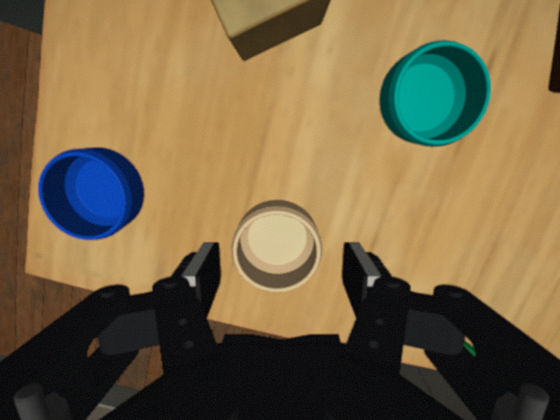

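>>> arm_command(
  slide=[
    [0, 0, 0.006],
    [0, 0, 0.006],
    [0, 0, 0],
    [0, 0, 0],
    [0, 0, 0],
    [0, 0, 0],
    [0, 0, 0],
    [0, 0, 0],
  ],
  angular=[
    [0, 0, 0],
    [0, 0, 0],
    [0, 0, 0],
    [0, 0, 0],
    [0, 0, 0],
    [0, 0, 0],
    [0, 0, 0],
    [0, 0, 0],
  ],
  hand=[0.07, 0.07, 0.07, 0.07, 0.07, 0.07, 0.07, 0.07],
)

```text
time: 9.3
tool_pos: [0.4515, -0.3878, -0.0004]
tcp_rot: [-2.218, -2.221, 0.0]
wrist_force: [-0.7, 0.5, -0.5]
width: 0.816
```

```bash
python3 d.py .4505 -.387 .008 0;python3 - <<'E'
from h import *
c=bot.get_calibration("scene");s=bot.read_state()
im=bot.read_camera("scene");cv2.imwrite("pics/s6.png",cv2.resize(im[220:290,310:410,::-1],None,fx=7,fy=7,interpolation=cv2.INTER_CUBIC))
for d in (.03,-.03):
  for z in(0,-.008,.005): print(d,z,((np.array(proj(c,s['tool_pos']+[d,0,z]))-[310,220])*7).round())
E
```

```text
t 9.3 pos [ 4.515e-01 -3.878e-01 -4.000e-04] psi 0.07 F [-0.7  0.5 -0.5] w 69.7 q [-0.75  0.34  1.95  0.    0.86 -0.75]
slide now-frame mm [ 0.8 -1.  -8.4] turn deg [-0.1  -0.1   0.07] | in final frame [ 0.8 -1.  -8.4]
0.03 0 [359. 308.]
0.03 -0.008 [357. 329.]
0.03 0.005 [360. 295.]
-0.03 0 [258. 398.]
-0.03 -0.008 [256. 420.]
-0.03 0.005 [259. 384.]
```

View pics/s6.png

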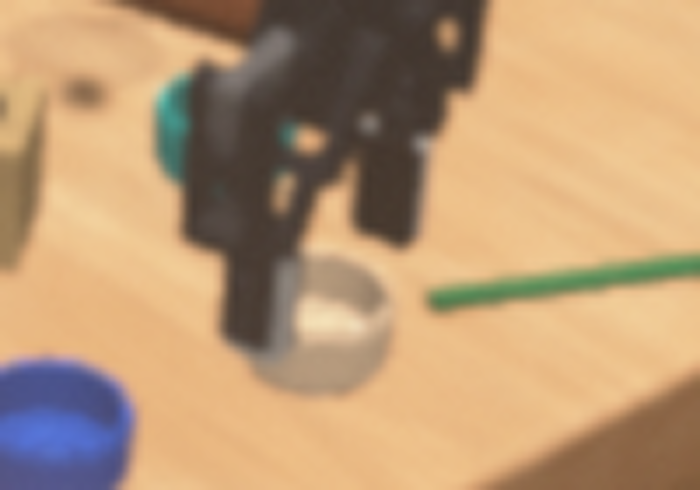

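>>> arm_command(
  slide=[
    [0, 0, 0.004],
    [0, 0, 0.003],
    [0, 0, 0],
    [0, 0, 0],
    [0, 0, 0],
    [0, 0, 0],
    [0, 0, 0],
    [0, 0, 0],
  ],
  angular=[
    [0, 0, 0],
    [0, 0, 0],
    [0, 0, 0],
    [0, 0, 0],
    [0, 0, 0],
    [0, 0, 0],
    [0, 0, 0],
    [0, 0, 0],
  ],
  hand=[0.07, 0.07, 0.07, 0.07, 0.06, 0.06, 0.055, 0.055],
)

```text
time: 10.15
tool_pos: [0.4516, -0.3879, -0.0079]
tcp_rot: [-2.218, -2.221, 0.0]
wrist_force: [-0.4, -0.6, -0.0]
width: 0.646
```

>>> arm_command(
  slide=[
    [0, 0, 0],
    [0, 0, 0],
    [0, 0, 0],
    [0, 0, 0],
    [0, 0, 0],
    [0, 0, 0],
    [0, 0, 0],
    [0, 0, 0],
  ],
  angular=[
    [0, 0, 0],
    [0, 0, 0],
    [0, 0, 0],
    [0, 0, 0],
    [0, 0, 0],
    [0, 0, 0],
    [0, 0, 0],
    [0, 0, 0],
  ],
  hand=[0.052, 0.05, 0.048, 0.046, 0.044, 0.042, 0.042, 0.042],
)

```text
time: 10.95
tool_pos: [0.4512, -0.3879, -0.0074]
tcp_rot: [-2.218, -2.221, 0.001]
wrist_force: [-1.1, 1.4, 1.7]
width: 0.539
```

```bash
python3 d.py .4505 -.387 .008 0;python3 - <<'E'
from h import *
im=bot.read_camera("scene");cv2.imwrite("pics/s7.png",cv2.resize(im[220:290,310:410,::-1],None,fx=7,fy=7,interpolation=cv2.INTER_CUBIC))
E
```

```text
t 10.95 pos [ 0.4512 -0.3879 -0.0074] psi 0.08 F [-1.1  1.4  1.7] w 46.1 q [-0.75  0.35  1.95 -0.    0.85 -0.75]
slide now-frame mm [  1.   -0.7 -15.4] turn deg [-0.13 -0.09  0.08] | in final frame [  0.9  -0.7 -15.4]
```

View pics/s7.png

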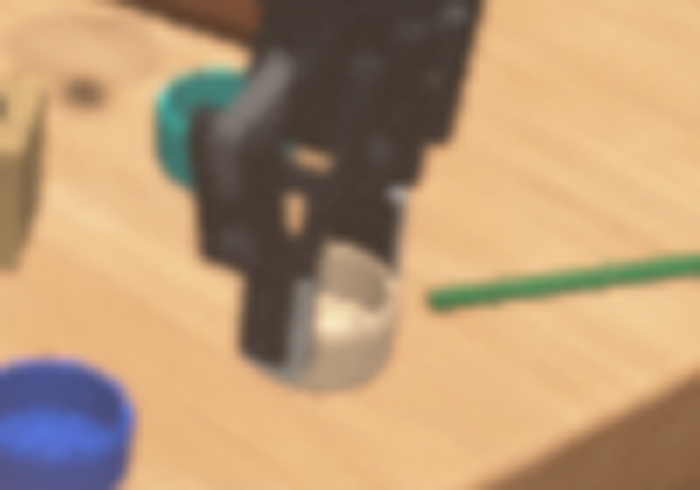

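>>> arm_command(
  slide=[
    [0, 0, 0],
    [0, 0, -0.02],
    [0, 0, -0.04],
    [0, 0, -0.05],
    [0, 0, -0.05],
    [0, 0, -0.04],
    [0, 0, -0.02],
    [0, 0, 0],
  ],
  angular=[
    [0, 0, 0],
    [0, 0, 0],
    [0, 0, 0],
    [0, 0, 0],
    [0, 0, 0],
    [0, 0, 0],
    [0, 0, 0],
    [0, 0, 0],
  ],
  hand=[0.035, 0.035, 0.035, 0.035, 0.035, 0.035, 0.035, 0.035],
  squeeze=40,
)

```text
time: 11.8
tool_pos: [0.4508, -0.3863, 0.2157]
tcp_rot: [-2.213, -2.216, -0.001]
wrist_force: [-0.9, -0.2, -1.1]
width: 0.534
```

```bash
python3 d.py .6405 -.233 .2 0;python3 - <<'E'
from h import *
im=bot.read_camera("wrist")[:,:,::-1].copy();cv2.imwrite("pics/w8.png",im)
E
```

```text
t 11.8 pos [ 0.4508 -0.3863  0.2157] psi 0.07 F [-0.9 -0.2 -1.1] w 45.6 q [-0.75  0.12  1.78  0.    1.26 -0.75]
slide now-frame mm [153.  190.   15.7] turn deg [-0.36 -0.42  0.07] | in final frame [153.3 189.7  15.7]
```

View pics/w8.png

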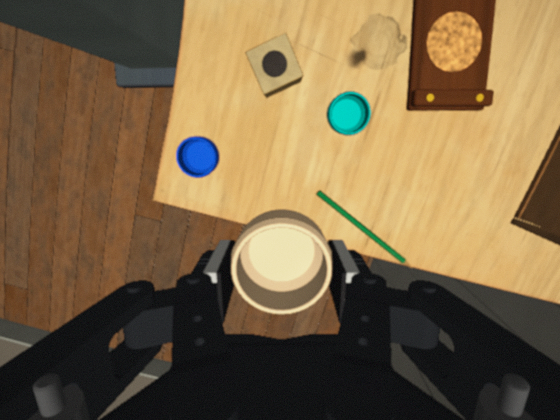

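>>> arm_command(
  slide=[
    [0.012, 0.015, 0],
    [0.022, 0.027, 0],
    [0.022, 0.027, 0],
    [0.022, 0.027, 0],
    [0.022, 0.027, 0],
    [0.022, 0.027, 0],
    [0.018, 0.022, 0],
    [0, 0, 0],
  ],
  angular=[
    [0, 0, 0],
    [0, 0, 0],
    [0, 0, 0],
    [0, 0, 0],
    [0, 0, 0],
    [0, 0, 0],
    [0, 0, 0],
    [0, 0, 0],
  ],
  hand=[0.035, 0.035, 0.035, 0.035, 0.035, 0.035, 0.035, 0.035],
)

```text
time: 12.65
tool_pos: [0.6181, -0.2359, 0.1874]
tcp_rot: [-2.195, -2.188, 0.012]
wrist_force: [-0.7, -0.9, -1.8]
width: 0.531
```

```bash
python3 d.py .6405 -.233 .0075 0
```

```text
t 12.65 pos [ 0.6181 -0.2359  0.1874] psi -0.17 F [-0.7 -0.9 -1.8] w 45.3 q [-0.41  0.29  1.63  0.01  1.27 -0.41]
slide now-frame mm [ -1.5  28.8 179. ] turn deg [-2.04 -1.42 -0.19] | in final frame [  2.9  22.4 179.9]
```

>>> arm_command(
  slide=[
    [0, 0, 0],
    [0, 0.01, 0],
    [0, 0.01, 0],
    [0, 0, 0.03],
    [0, 0, 0.04],
    [0, 0, 0.03],
    [0, 0, 0],
    [0, 0, 0],
  ],
  angular=[
    [-2.2, -1.6, 0],
    [0, 0, 0],
    [0, 0, 0],
    [0, 0, 0],
    [0, 0, 0],
    [0, 0, 0],
    [0, 0, 0],
    [0, 0, 0],
  ],
  hand=[0.035, 0.035, 0.035, 0.035, 0.035, 0.035, 0.035, 0.035],
)

```text
time: 13.45
tool_pos: [0.6367, -0.2378, 0.0736]
tcp_rot: [-2.221, -2.211, 0.01]
wrist_force: [1.1, -0.7, -0.1]
width: 0.53
```

```bash
python3 d.py .6405 -.233 .0075 0
```

```text
t 13.45 pos [ 0.6367 -0.2378  0.0736] psi -0.27 F [ 1.1 -0.7 -0.1] w 45.3 q [-0.39  0.39  1.71 -0.    1.05 -0.39]
slide now-frame mm [ 4.8  4.4 66.1] turn deg [-0.59 -0.06 -0.27] | in final frame [ 4.8  3.8 66.1]
```

>>> arm_command(
  slide=[
    [0.005, 0.004, 0.01],
    [0, 0, 0.015],
    [0, 0, 0.015],
    [0, 0, 0.01],
    [0, 0, 0],
    [0, 0, 0],
    [0, 0, 0],
    [0, 0, 0],
  ],
  angular=[
    [-0.6, 0, 0],
    [0, 0, 0],
    [0, 0, 0],
    [0, 0, 0],
    [0, 0, 0],
    [0, 0, 0],
    [0, 0, 0],
    [0, 0, 0],
  ],
  hand=[0.035, 0.035, 0.035, 0.035, 0.035, 0.035, 0.035, 0.035],
)

```text
time: 14.25
tool_pos: [0.6453, -0.2345, 0.0252]
tcp_rot: [2.222, 2.21, 0.008]
wrist_force: [0.7, 0.8, -0.4]
width: 0.532
```

```bash
python3 d.py .6405 -.233 .0075 0;python3 - <<'E'
from h import *
im=bot.read_camera("wrist")[:,:,::-1].copy();cv2.imwrite("pics/w9.png",im)
E
```

```text
t 14.25 pos [ 0.6453 -0.2345  0.0252] psi -0.3 F [ 0.7  0.8 -0.4] w 45.4 q [-0.39  0.44  1.74  0.    0.95 -0.38]
slide now-frame mm [ 1.5 -4.9 17.7] turn deg [ 0.5   0.11 -0.3 ] | in final frame [ 1.5 -4.8 17.7]
```

View pics/w9.png

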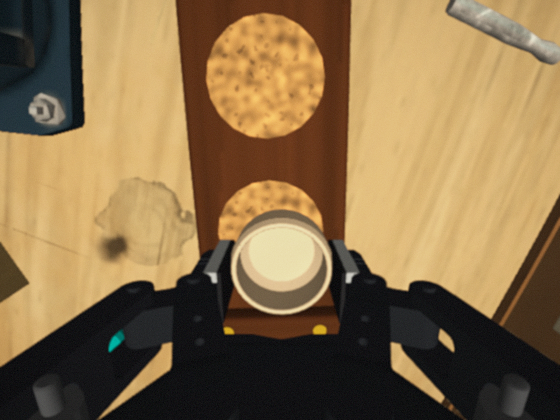

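>>> arm_command(
  slide=[
    [0.001, -0.006, 0.003],
    [0, 0, 0.006],
    [0, 0, 0.003],
    [0, 0, 0],
    [0, 0, 0],
    [0, 0, 0],
    [0, 0, 0],
    [0, 0, 0],
  ],
  angular=[
    [0.5, 0, 0],
    [0, 0, 0],
    [0, 0, 0],
    [0, 0, 0],
    [0, 0, 0],
    [0, 0, 0],
    [0, 0, 0],
    [0, 0, 0],
  ],
  hand=[0.035, 0.035, 0.035, 0.035, 0.035, 0.035, 0.035, 0.035],
)

```text
time: 15.1
tool_pos: [0.6395, -0.2338, 0.0134]
tcp_rot: [2.225, 2.213, -0.002]
wrist_force: [0.4, 0.0, -0.9]
width: 0.532
```

```bash
python3 d.py .6405 -.233 .0075 0
```

```text
t 15.1 pos [ 0.6395 -0.2338  0.0134] psi -0.31 F [ 0.4  0.  -0.9] w 45.5 q [-0.39  0.45  1.75 -0.    0.94 -0.38]
slide now-frame mm [0.8 1.  5.9] turn deg [ 0.07  0.15 -0.31] | in final frame [0.8 1.  5.9]
```

>>> arm_command(
  slide=[
    [0, 0, 0.003],
    [0, 0, 0.003],
    [0, 0, 0],
    [0, 0, 0.001],
    [0, 0, 0],
    [0, 0, 0],
    [0, 0, 0],
    [0, 0, 0],
  ],
  angular=[
    [0, 0, 0],
    [0, 0, 0],
    [0, 0, 0],
    [0, 0, 0],
    [0, 0, 0],
    [0, 0, 0],
    [0, 0, 0],
    [0, 0, 0],
  ],
  hand=[0.035, 0.035, 0.035, 0.035, 0.035, 0.035, 0.035, 0.035],
)

```text
time: 15.9
tool_pos: [0.6403, -0.2341, 0.0068]
tcp_rot: [2.224, 2.213, -0.001]
wrist_force: [-0.3, -0.2, 0.9]
width: 0.531
```

```bash
python3 d.py .6405 -.233 .0075 0;python3 - <<'E'
from h import *
im=bot.read_camera("scene");cv2.imwrite("pics/s10.png",cv2.resize(im[160:240,280:400,::-1],None,fx=6,fy=6,interpolation=cv2.INTER_CUBIC))
E
```

```text
t 15.9 pos [ 0.6403 -0.2341  0.0068] psi -0.31 F [-0.3 -0.2  0.9] w 45.4 q [-0.39  0.46  1.75 -0.    0.92 -0.38]
slide now-frame mm [ 1.1  0.2 -0.7] turn deg [ 0.14  0.19 -0.31] | in final frame [ 1.1  0.2 -0.7]
```

View pics/s10.png

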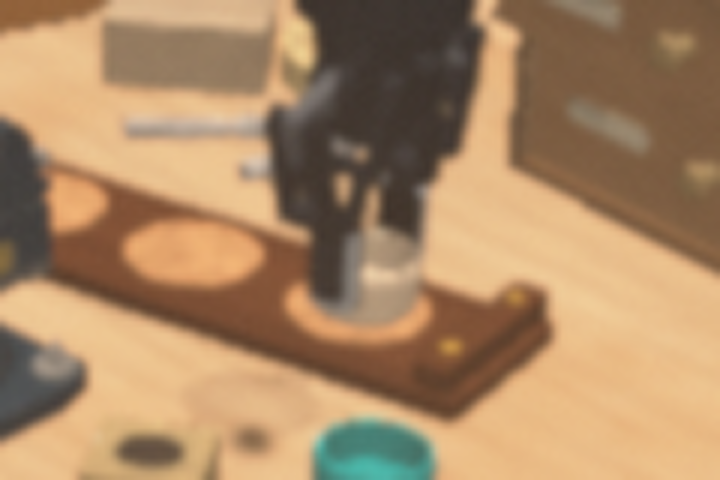

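>>> arm_command(
  slide=[
    [0, 0, 0.001],
    [0, 0, 0],
    [0, 0, 0],
    [0, 0, 0],
    [0, 0, 0],
    [0, 0, -0.01],
    [0, 0, -0.03],
    [0, 0, -0.04],
  ],
  angular=[
    [0, 0, 0],
    [0, 0, 0],
    [0, 0, 0],
    [0, 0, 0],
    [0, 0, 0],
    [0, 0, 0],
    [0, 0, 0],
    [0, 0, 0],
  ],
  hand=[0.035, 0.035, 0.05, 0.06, 0.075, 0.0854, 0.0854, 0.0854],
)

```text
time: 16.75
tool_pos: [0.6347, -0.2317, 0.0814]
tcp_rot: [-2.221, -2.209, 0.01]
wrist_force: [1.0, -0.7, 0.6]
width: 0.997
```

>>> arm_command(
  slide=[
    [0, 0, -0.04],
    [0, 0, -0.03],
    [0, 0, 0],
    [0, 0, 0],
    [0, 0, 0],
    [0, 0, 0],
    [0, 0, 0],
    [0, 0, 0],
  ],
  angular=[
    [0, 0, 0],
    [0, 0, 0],
    [0, 0, 0],
    [0, 0, 0],
    [0, 0, 0],
    [0, 0, 0],
    [0, 0, 0],
    [0, 0, 0],
  ],
  hand=[0.0854, 0.0854, 0.0854, 0.0854, 0.0854, 0.0854, 0.0854, 0.0854],
)

```text
time: 17.55
tool_pos: [0.6371, -0.2324, 0.1599]
tcp_rot: [-2.225, -2.214, 0.005]
wrist_force: [0.6, 0.3, -0.1]
width: 1.002
```

```bash
python3 d.py .444 -.264 .15 24;python3 - <<'E'
from h import *
c=bot.get_calibration("wrist")
im=bot.read_camera("wrist")[:,:,::-1].copy();cv2.imwrite("pics/w11.png",im)
print(proj(c,(.6405,-.233,.014)),proj(c,(.639,-.148,.014)))
E
```

```text
t 17.55 pos [ 0.6371 -0.2324  0.1599] psi -0.3 F [ 0.6  0.3 -0.1] w 85.5 q [-0.39  0.31  1.65 -0.    1.18 -0.38]
slide now-frame mm [ -32.6 -192.9   10.8] turn deg [-2.50e-01 -2.00e-02 -2.43e+01] | in final frame [  49.7 -189.3    9.9]
(np.float64(283.71371990349064), np.float64(188.45249412656938)) (np.float64(281.7122735581494), np.float64(100.9634907358928))
```

View pics/w11.png

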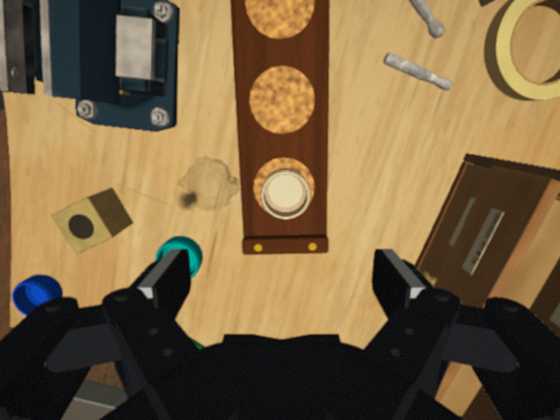

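>>> arm_command(
  slide=[
    [-0.003, -0.02, 0],
    [-0.005, -0.032, 0],
    [-0.005, -0.032, 0],
    [-0.005, -0.032, 0],
    [-0.005, -0.032, 0],
    [-0.005, -0.028, 0],
    [-0.003, -0.015, 0],
    [0, 0, 0],
  ],
  angular=[
    [0, 0, 0],
    [0, 0, 0],
    [0, 0, 0],
    [0, 0, 0],
    [0, 0, 0],
    [0, 0, 0],
    [0, 0, 0],
    [0, 0, 0],
  ],
  hand=[0.0854, 0.0854, 0.0854, 0.0854, 0.0854, 0.0854, 0.0854, 0.0854],
)

```text
time: 18.4
tool_pos: [0.4376, -0.2613, 0.1546]
tcp_rot: [-2.217, -2.21, 0.009]
wrist_force: [0.8, -0.2, 0.0]
width: 1.0
```

>>> arm_command(
  slide=[
    [0, 0, 0],
    [0, 0, 0],
    [0, 0, 0],
    [0, 0, 0],
    [0, 0, 0],
    [0, 0, 0],
    [0, 0, 0],
    [0, 0, 0],
  ],
  angular=[
    [0, 0, -8],
    [0, 0, -8],
    [0, 0, -5],
    [0, 0, 0],
    [0, 0, 0],
    [0, 0, 0],
    [0, 0, 0],
    [0, 0, 0],
  ],
  hand=[0.0854, 0.0854, 0.0854, 0.0854, 0.0854, 0.0854, 0.0854, 0.0854],
)

```text
time: 19.2
tool_pos: [0.4435, -0.2615, 0.1548]
tcp_rot: [-1.769, -2.587, 0.001]
wrist_force: [-0.4, 0.6, -0.3]
width: 0.998
```

```bash
python3 d.py .444 -.264 .15 24;python3 - <<'E'
from h import *
c=bot.get_calibration("wrist")
im=bot.read_camera("wrist")[:,:,::-1].copy();cv2.imwrite("pics/w12.png",im)
print(proj(c,(.444,-.264,.045)))
E
```

```text
t 19.2 pos [ 0.4435 -0.2615  0.1548] psi 21.28 F [-0.4  0.6 -0.3] w 85.3 q [-0.58  0.01  2.   -0.    1.13 -0.95]
slide now-frame mm [-2.5 -0.5  4.7] turn deg [-0.3  -0.37 -2.72] | in final frame [-2.5 -0.6  4.8]
(np.float64(280.0080992268765), np.float64(199.29530945636316))
```

View pics/w12.png

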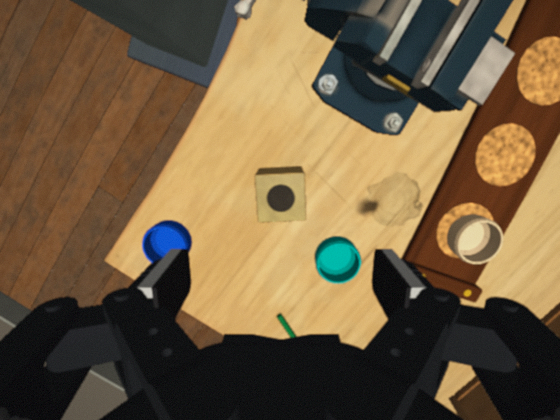

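>>> arm_command(
  slide=[
    [-0.002, 0, 0],
    [0, 0, 0.02],
    [0, 0, 0.03],
    [0, 0, 0.03],
    [0, 0, 0.02],
    [0, 0, 0],
    [0, 0, 0],
    [0, 0, 0],
  ],
  angular=[
    [-0.3, -0.4, -2.7],
    [0, 0, 0],
    [0, 0, 0],
    [0, 0, 0],
    [0, 0, 0],
    [0, 0, 0],
    [0, 0, 0],
    [0, 0, 0],
  ],
  hand=[0.0854, 0.0854, 0.0854, 0.0854, 0.0854, 0.0854, 0.0854, 0.0854],
)

```text
time: 20.05
tool_pos: [0.4469, -0.2653, 0.0553]
tcp_rot: [1.709, 2.627, -0.0]
wrist_force: [-0.5, -0.2, -0.3]
width: 0.998
```

```bash
python3 d.py .444 -.264 -.002 24
```

```text
t 20.05 pos [ 0.4469 -0.2653  0.0553] psi 23.92 F [-0.5 -0.2 -0.3] w 85.2 q [-0.58  0.13  2.09 -0.    0.92 -1.  ]
slide now-frame mm [ 2.8 -2.3 57.2] turn deg [ 0.22  0.36 -0.08] | in final frame [ 2.4 -2.1 57.3]
```

>>> arm_command(
  slide=[
    [0.002, -0.003, 0.01],
    [0, 0, 0.02],
    [0, 0, 0.02],
    [0, 0, 0.006],
    [0, 0, 0],
    [0, 0, 0],
    [0, 0, 0],
    [0, 0, 0],
  ],
  angular=[
    [0.2, 0.3, 0],
    [0, 0, 0],
    [0, 0, 0],
    [0, 0, 0],
    [0, 0, 0],
    [0, 0, 0],
    [0, 0, 0],
    [0, 0, 0],
  ],
  hand=[0.0854, 0.0854, 0.0854, 0.0854, 0.0854, 0.0854, 0.0854, 0.0854],
)

```text
time: 20.85
tool_pos: [0.4492, -0.2692, 0.005]
tcp_rot: [1.704, 2.62, -0.001]
wrist_force: [1.0, -0.4, 0.4]
width: 1.003
```

```bash
python3 d.py .444 -.264 -.002 24;python3 - <<'E'
from h import *
im=bot.read_camera("wrist")[:,:,::-1].copy();cv2.imwrite("pics/w13.png",im)
E
```

```text
t 20.85 pos [ 0.4492 -0.2692  0.005 ] psi 23.92 F [ 1.  -0.4  0.4] w 85.7 q [-0.59  0.2   2.12 -0.    0.81 -1.  ]
slide now-frame mm [ 6.9 -2.7  6.9] turn deg [ 0.46  0.77 -0.09] | in final frame [ 6.9 -2.7  7. ]
```

View pics/w13.png

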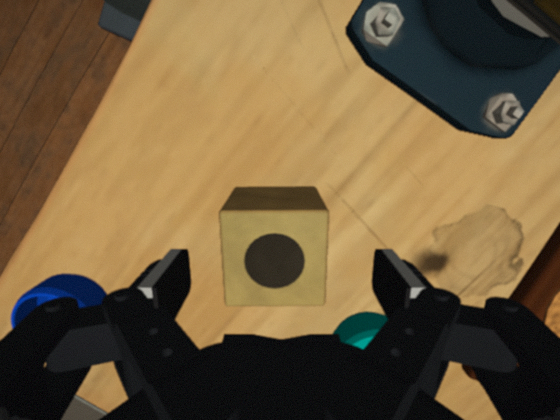

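>>> arm_command(
  slide=[
    [0.007, -0.003, 0.003],
    [0, 0, 0.003],
    [0, 0, 0],
    [0, 0, 0],
    [0, 0, 0],
    [0, 0, 0],
    [0, 0, 0],
    [0, 0, 0],
  ],
  angular=[
    [0.5, 0.8, 0],
    [0, 0, 0],
    [0, 0, 0],
    [0, 0, 0],
    [0, 0, 0],
    [0, 0, 0],
    [0, 0, 0],
    [0, 0, 0],
  ],
  hand=[0.0854, 0.0854, 0.0854, 0.0854, 0.0854, 0.0854, 0.0854, 0.0854],
)

```text
time: 21.7
tool_pos: [0.4439, -0.264, -0.0006]
tcp_rot: [-1.713, -2.633, 0.0]
wrist_force: [0.0, -0.2, 0.1]
width: 0.997
```

```bash
python3 d.py .444 -.264 -.002 24
```

```text
t 21.7 pos [ 0.4439 -0.264  -0.0006] psi 23.92 F [ 0.  -0.2  0.1] w 85.2 q [-0.58  0.21  2.12 -0.    0.81 -1.  ]
slide now-frame mm [-0.1  0.1  1.4] turn deg [-0.03 -0.01 -0.08] | in final frame [-0.1  0.1  1.4]
```

Well aligned; close on the cube.

>>> arm_command(
  slide=[
    [0, 0, 0.002],
    [0, 0, 0],
    [0, 0, 0],
    [0, 0, 0],
    [0, 0, 0],
    [0, 0, 0],
    [0, 0, 0],
    [0, 0, 0],
  ],
  angular=[
    [0, 0, 0],
    [0, 0, 0],
    [0, 0, 0],
    [0, 0, 0],
    [0, 0, 0],
    [0, 0, 0],
    [0, 0, 0],
    [0, 0, 0],
  ],
  hand=[0.07, 0.06, 0.055, 0.05, 0.045, 0.04, 0.035, 0.03],
  squeeze=70,
)

```text
time: 22.5
tool_pos: [0.4436, -0.2642, -0.0025]
tcp_rot: [-1.712, -2.633, 0.001]
wrist_force: [-1.0, 0.7, 0.4]
width: 0.514
```

```bash
python3 d.py .639 -.148 .2 0
```

```text
t 22.5 pos [ 0.4436 -0.2642 -0.0025] psi 23.94 F [-1.   0.7  0.4] w 43.9 q [-0.58  0.21  2.12 -0.    0.81 -1.  ]
slide now-frame mm [  26.9  225.5 -202.8] turn deg [-0.07  0.   23.94] | in final frame [ 116.2  195.4 -202.5]
```

>>> arm_command(
  slide=[
    [0, 0, 0],
    [0, 0, -0.01],
    [0, 0, -0.03],
    [0, 0, -0.045],
    [0, 0, -0.045],
    [0, 0, -0.04],
    [0, 0, -0.03],
    [0, 0, -0.01],
  ],
  angular=[
    [0, 0, 0],
    [0, 0, 0],
    [0, 0, 0],
    [0, 0, 0],
    [0, 0, 0],
    [0, 0, 0],
    [0, 0, 0],
    [0, 0, 0],
  ],
  hand=[0.03, 0.03, 0.03, 0.03, 0.03, 0.03, 0.03, 0.03],
)

```text
time: 23.3
tool_pos: [0.4354, -0.2579, 0.2048]
tcp_rot: [-1.698, -2.611, -0.001]
wrist_force: [0.4, -0.7, -6.5]
width: 0.514
```

```bash
python3 d.py .639 -.148 .22 0
```

```text
t 23.3 pos [ 0.4354 -0.2579  0.2048] psi 23.93 F [ 0.4 -0.7 -6.5] w 43.9 q [-0.58 -0.03  1.95  0.    1.25 -1.  ]
slide now-frame mm [ 18.3 230.5 -18.1] turn deg [-1.09 -1.12 23.92] | in final frame [109.9 203.6 -15.2]
```

>>> arm_command(
  slide=[
    [0.001, 0.015, -0.004],
    [0.003, 0.03, -0.004],
    [0.003, 0.035, -0.004],
    [0.003, 0.035, -0.004],
    [0.003, 0.035, -0.002],
    [0.003, 0.035, -0.002],
    [0.002, 0.03, 0],
    [0, 0.01, 0],
  ],
  angular=[
    [0, 0, 0],
    [0, 0, 0],
    [0, 0, 0],
    [0, 0, 0],
    [0, 0, 0],
    [0, 0, 0],
    [0, 0, 0],
    [0, 0, 0],
  ],
  hand=[0.03, 0.03, 0.03, 0.03, 0.03, 0.03, 0.03, 0.03],
)

```text
time: 24.1
tool_pos: [0.635, -0.1401, 0.2025]
tcp_rot: [-1.69, -2.586, 0.005]
wrist_force: [0.5, -0.6, -6.6]
width: 0.515
```

>>> arm_command(
  slide=[
    [0, 0, 0],
    [0, 0, 0],
    [0, 0, 0],
    [0, 0, 0],
    [0, 0, 0],
    [0, 0, 0],
    [0, 0, 0],
    [0, 0, 0],
  ],
  angular=[
    [0, 0, 6],
    [0, 0, 8],
    [0, 0, 7],
    [0, 0, 0],
    [0, 0, 0],
    [0, 0, 0],
    [0, 0, 0],
    [0, 0, 0],
  ],
  hand=[0.03, 0.03, 0.03, 0.03, 0.03, 0.03, 0.03, 0.03],
)

```text
time: 24.9
tool_pos: [0.6294, -0.1342, 0.1845]
tcp_rot: [-2.12, -2.216, 0.04]
wrist_force: [-0.3, -0.3, -6.3]
width: 0.517
```

```bash
python3 d.py .639 -.148 .013 0
```

```text
t 24.9 pos [ 0.6294 -0.1342  0.1845] psi 2.62 F [-0.3 -0.3 -6.3] w 44.2 q [-0.26  0.28  1.65  0.01  1.29 -0.31]
slide now-frame mm [-20.3  20.9 169.8] turn deg [-4.07 -1.97  2.54] | in final frame [-13.8   9.6 171.5]
```

>>> arm_command(
  slide=[
    [0, 0, 0],
    [0, 0, 0],
    [-0.007, 0.005, 0],
    [-0.006, 0.004, 0],
    [0, 0, 0],
    [0, 0, 0.02],
    [0, 0, 0.03],
    [0, 0, 0.02],
  ],
  angular=[
    [-4.1, -2.0, 2.5],
    [0, 0, 0],
    [0, 0, 0],
    [0, 0, 0],
    [0, 0, 0],
    [0, 0, 0],
    [0, 0, 0],
    [0, 0, 0],
  ],
  hand=[0.03, 0.03, 0.03, 0.03, 0.03, 0.03, 0.03, 0.03],
)

```text
time: 25.7
tool_pos: [0.6467, -0.1524, 0.1201]
tcp_rot: [2.211, 2.216, 0.01]
wrist_force: [-0.6, 0.5, -7.0]
width: 0.513
```

```bash
python3 d.py .639 -.148 .0125 0
```

```text
t 25.7 pos [ 0.6467 -0.1524  0.1201] psi 0.15 F [-0.6  0.5 -7. ] w 43.8 q [-0.27  0.31  1.73  0.    1.09 -0.27]
slide now-frame mm [  4.8  -9.  107.5] turn deg [0.71 0.19 0.15] | in final frame [  4.4  -7.7 107.6]
```

>>> arm_command(
  slide=[
    [0.005, -0.008, 0],
    [0, 0, 0.02],
    [0, 0, 0.025],
    [0, 0, 0.02],
    [0, 0, 0.01],
    [0, 0, 0],
    [0, 0, 0],
    [0, 0, 0],
  ],
  angular=[
    [0.7, 0.2, 0],
    [0, 0, 0],
    [0, 0, 0],
    [0, 0, 0],
    [0, 0, 0],
    [0, 0, 0],
    [0, 0, 0],
    [0, 0, 0],
  ],
  hand=[0.03, 0.03, 0.03, 0.03, 0.03, 0.03, 0.03, 0.03],
)

```text
time: 26.5
tool_pos: [0.6411, -0.1482, 0.0469]
tcp_rot: [-2.217, -2.222, 0.0]
wrist_force: [-0.6, 0.9, -7.4]
width: 0.516
```

```bash
python3 d.py .639 -.148 .0125 0
```

```text
t 26.5 pos [ 0.6411 -0.1482  0.0469] psi 0.13 F [-0.6  0.9 -7.4] w 44.1 q [-0.27  0.38  1.78  0.    0.98 -0.27]
slide now-frame mm [ 0.1 -2.  34.4] turn deg [-0.13 -0.12  0.13] | in final frame [ 0.2 -2.1 34.4]
```

>>> arm_command(
  slide=[
    [0, -0.003, 0.008],
    [0, 0, 0.01],
    [0, 0, 0.008],
    [0, 0, 0.004],
    [0, 0, 0],
    [0, 0, 0],
    [0, 0, 0],
    [0, 0, 0],
  ],
  angular=[
    [0, 0, 0],
    [0, 0, 0],
    [0, 0, 0],
    [0, 0, 0],
    [0, 0, 0],
    [0, 0, 0],
    [0, 0, 0],
    [0, 0, 0],
  ],
  hand=[0.03, 0.03, 0.03, 0.03, 0.03, 0.03, 0.03, 0.03],
)

```text
time: 27.3
tool_pos: [0.6399, -0.1487, 0.0173]
tcp_rot: [2.218, 2.223, 0.003]
wrist_force: [0.4, 0.9, -5.8]
width: 0.515
```

```bash
python3 d.py .639 -.148 .0115 0
```

```text
t 27.3 pos [ 0.6399 -0.1487  0.0173] psi 0.13 F [ 0.4  0.9 -5.8] w 44.0 q [-0.27  0.41  1.81  0.    0.93 -0.27]
slide now-frame mm [ 0.7 -0.9  5.8] turn deg [ 0.11 -0.05  0.13] | in final frame [ 0.7 -0.9  5.8]
```

>>> arm_command(
  slide=[
    [0, 0, 0.003],
    [0, 0, 0.003],
    [0, 0, 0.001],
    [0, 0, 0],
    [0, 0, 0],
    [0, 0, 0],
    [0, 0, 0],
    [0, 0, 0],
  ],
  angular=[
    [0, 0, 0],
    [0, 0, 0],
    [0, 0, 0],
    [0, 0, 0],
    [0, 0, 0],
    [0, 0, 0],
    [0, 0, 0],
    [0, 0, 0],
  ],
  hand=[0.03, 0.03, 0.03, 0.03, 0.03, 0.03, 0.03, 0.03],
)

```text
time: 28.1
tool_pos: [0.6411, -0.149, 0.0116]
tcp_rot: [2.217, 2.222, 0.005]
wrist_force: [-0.1, 0.2, -5.7]
width: 0.515
```

```bash
python3 d.py .639 -.148 .0115 0;python3 - <<'E'
from h import *
im=bot.read_camera("wrist")[:,:,::-1].copy();cv2.imwrite("pics/w14.png",im)
E
```

```text
t 28.1 pos [ 0.6411 -0.149   0.0116] psi 0.13 F [-0.1  0.2 -5.7] w 44.0 q [-0.27  0.42  1.81  0.    0.91 -0.27]
slide now-frame mm [ 1.  -2.1  0.1] turn deg [ 0.25 -0.02  0.13] | in final frame [ 1.  -2.1  0.1]
```

View pics/w14.png

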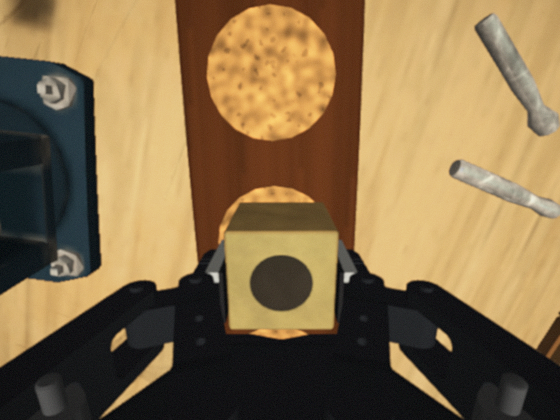

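>>> arm_command(
  slide=[
    [0.001, -0.002, 0.001],
    [0, 0, 0],
    [0, 0, 0.001],
    [0, 0, 0],
    [0, 0, 0.001],
    [0, 0, 0],
    [0, 0, 0],
    [0, 0, 0],
  ],
  angular=[
    [0.2, 0, 0],
    [0, 0, 0],
    [0, 0, 0],
    [0, 0, 0],
    [0, 0, 0],
    [0, 0, 0],
    [0, 0, 0],
    [0, 0, 0],
  ],
  hand=[0.03, 0.03, 0.03, 0.03, 0.03, 0.03, 0.03, 0.03],
)

```text
time: 28.95
tool_pos: [0.6409, -0.1488, 0.0116]
tcp_rot: [2.216, 2.221, 0.004]
wrist_force: [-1.0, -0.1, -1.5]
width: 0.512
```

```bash
python3 d.py .639 -.148 .0115 0
```

```text
t 28.95 pos [ 0.6409 -0.1488  0.0116] psi 0.14 F [-1.  -0.1 -1.5] w 43.8 q [-0.27  0.42  1.81  0.    0.91 -0.27]
slide now-frame mm [ 0.8 -1.9  0.1] turn deg [0.25 0.07 0.14] | in final frame [ 0.8 -1.9  0.1]
```

>>> arm_command(
  slide=[
    [0, 0, 0],
    [0, 0, 0],
    [0, 0, 0],
    [0, 0, 0],
    [0, 0, -0.015],
    [0, 0, -0.03],
    [0, 0, -0.04],
    [0, 0, -0.04],
  ],
  angular=[
    [0, 0, 0],
    [0, 0, 0],
    [0, 0, 0],
    [0, 0, 0],
    [0, 0, 0],
    [0, 0, 0],
    [0, 0, 0],
    [0, 0, 0],
  ],
  hand=[0.045, 0.05, 0.06, 0.068, 0.068, 0.068, 0.068, 0.068],
)

```text
time: 29.75
tool_pos: [0.6374, -0.1475, 0.1368]
tcp_rot: [-2.216, -2.221, 0.002]
wrist_force: [0.7, -0.0, 0.2]
width: 0.797
```

>>> arm_command(
  slide=[
    [0, 0, -0.045],
    [0, 0, -0.045],
    [0, 0, -0.02],
    [0, 0, 0],
    [0, 0, 0],
    [0, 0, 0],
    [0, 0, 0],
    [0, 0, 0],
  ],
  angular=[
    [0, 0, 0],
    [0, 0, 0],
    [0, 0, 0],
    [0, 0, 0],
    [0, 0, 0],
    [0, 0, 0],
    [0, 0, 0],
    [0, 0, 0],
  ],
  hand=[0.0854, 0.0854, 0.0854, 0.0854, 0.0854, 0.0854, 0.0854, 0.0854],
)

```text
time: 30.55
tool_pos: [0.6397, -0.1481, 0.2632]
tcp_rot: [2.212, 2.217, 0.01]
wrist_force: [-0.2, 0.6, -0.6]
width: 0.998
```

```bash
python3 d.py .436 .1245 .25 38.6;python3 - <<'E'
from h import *
im=bot.read_camera("wrist")[:,:,::-1].copy();cv2.imwrite("pics/w15.png",im)
E
```

```text
t 30.55 pos [ 0.6397 -0.1481  0.2632] psi 0.14 F [-0.2  0.6 -0.6] w 85.3 q [-0.27  0.2   1.6   0.    1.33 -0.27]
slide now-frame mm [ 273.1 -203.2   10.2] turn deg [  0.59   0.36 -38.46] | in final frame [340.1  10.8  13.2]
```

View pics/w15.png

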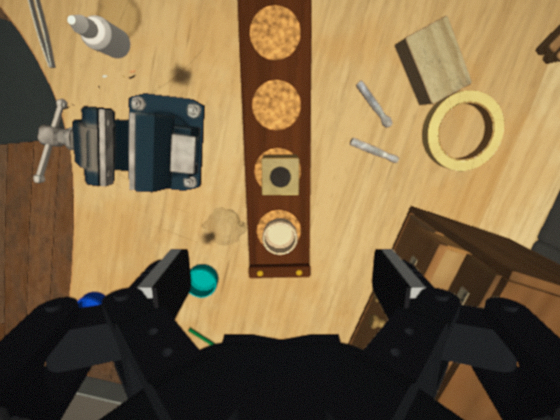

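>>> arm_command(
  slide=[
    [0.02, -0.015, 0],
    [0.034, -0.026, 0],
    [0.036, -0.027, 0],
    [0.036, -0.027, 0],
    [0.036, -0.027, 0],
    [0.036, -0.027, 0],
    [0.034, -0.025, 0],
    [0.02, -0.015, 0],
  ],
  angular=[
    [0, 0, 0],
    [0, 0, 0],
    [0, 0, 0],
    [0, 0, 0],
    [0, 0, 0],
    [0, 0, 0],
    [0, 0, 0],
    [0, 0, 0],
  ],
  hand=[0.0854, 0.0854, 0.0854, 0.0854, 0.0854, 0.0854, 0.0854, 0.0854],
)

```text
time: 31.4
tool_pos: [0.4406, 0.1087, 0.249]
tcp_rot: [-2.224, -2.212, 0.009]
wrist_force: [-0.1, 1.1, -0.5]
width: 0.998
```

>>> arm_command(
  slide=[
    [0, 0, 0],
    [0, 0, 0],
    [0, 0, 0],
    [0, 0, 0],
    [0, 0, 0],
    [0, 0, 0],
    [0, 0, 0],
    [0, 0, 0],
  ],
  angular=[
    [0, 0, -7],
    [0, 0, -8],
    [0, 0, -8],
    [0, 0, -8],
    [0, 0, -5],
    [0, 0, 0],
    [0, 0, 0],
    [0, 0, 0],
  ],
  hand=[0.0854, 0.0854, 0.0854, 0.0854, 0.0854, 0.0854, 0.0854, 0.0854],
)

```text
time: 32.2
tool_pos: [0.4329, 0.112, 0.2413]
tcp_rot: [-1.385, -2.799, 0.019]
wrist_force: [0.0, -1.0, -0.3]
width: 0.999
```

```bash
python3 d.py .436 .1245 .2 38.6
```

```text
t 32.2 pos [0.4329 0.112  0.2413] psi 37.34 F [ 0.  -1.  -0.3] w 85.3 q [ 0.2  -0.18  2.02  0.    1.32 -0.46]
slide now-frame mm [ 7.6 10.8 41.1] turn deg [-1.07 -0.64 -1.27] | in final frame [ 7.8 10.2 41.3]
```

>>> arm_command(
  slide=[
    [0, 0, 0],
    [0.008, 0.01, 0],
    [0, 0, 0],
    [0, 0, 0.02],
    [0, 0, 0.02],
    [0, 0, 0],
    [0, 0, 0],
    [0, 0, 0],
  ],
  angular=[
    [-1.1, -0.6, -1.3],
    [0, 0, 0],
    [0, 0, 0],
    [0, 0, 0],
    [0, 0, 0],
    [0, 0, 0],
    [0, 0, 0],
    [0, 0, 0],
  ],
  hand=[0.0854, 0.0854, 0.0854, 0.0854, 0.0854, 0.0854, 0.0854, 0.0854],
)

```text
time: 33.0
tool_pos: [0.4373, 0.1267, 0.2025]
tcp_rot: [1.359, 2.828, 0.007]
wrist_force: [0.6, -0.6, 0.2]
width: 1.004
```

```bash
python3 d.py .436 .1245 .1 38.6;python3 - <<'E'
from h import *
c=bot.get_calibration("wrist")
im=bot.read_camera("wrist")[:,:,::-1].copy();cv2.imwrite("pics/w16.png",im)
print(proj(c,(.436,.1245,.076)),proj(c,(.4345,.013,.094)))
E
```

```text
t 33.0 pos [0.4373 0.1267 0.2025] psi 38.67 F [ 0.6 -0.6  0.2] w 85.7 q [ 0.23 -0.16  2.07  0.    1.22 -0.45]
slide now-frame mm [ -0.7  -3.  102.5] turn deg [0.32 0.1  0.07] | in final frame [ -0.9  -2.4 102.5]
(np.float64(276.9921010228506), np.float64(192.18816868267987)) (np.float64(204.74566655883962), np.float64(282.66158447376324))
```

View pics/w16.png

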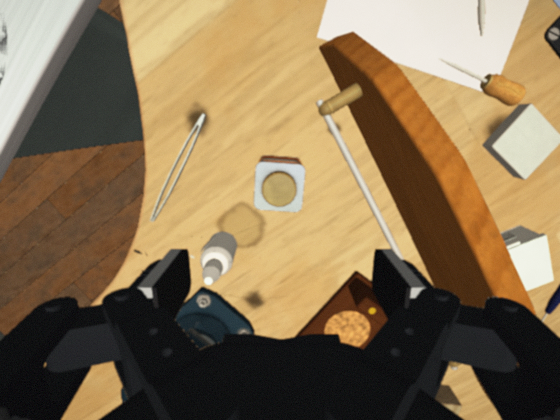

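Run:
```python
from h import *
c=bot.get_calibration("top")
for u,v in [(176,108),(150,165),(120,235),(108,250)]: print(onz(c,u,v,.1).round(3),onz(c,u,v,.18).round(3))
im=cv2.imread("pics/w16.png");cv2.imwrite("pics/w16c.png",cv2.resize(im[140:230,230:330],None,fx=6,fy=6,interpolation=cv2.INTER_CUBIC))
```

```text
[0.702 0.097 0.1  ] [0.675 0.081 0.18 ]
[0.574 0.147 0.1  ] [0.556 0.127 0.18 ]
[0.422 0.204 0.1  ] [0.416 0.18  0.18 ]
[0.39  0.229 0.1  ] [0.386 0.202 0.18 ]
```

View pics/w16c.png

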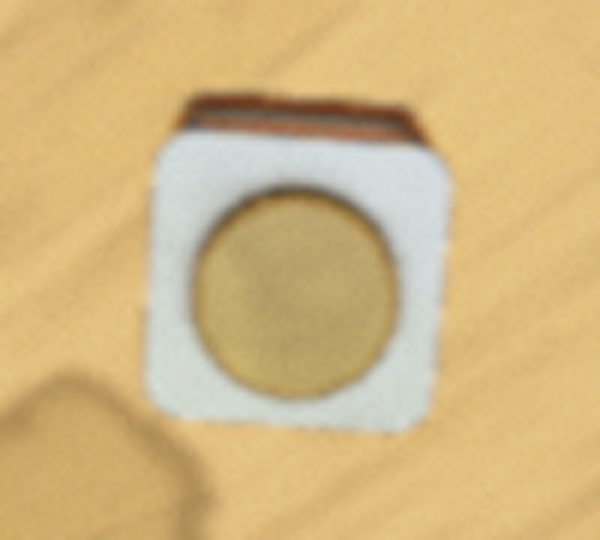

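Run:
```python
from h import *
c=bot.get_calibration("top");s=bot.get_calibration("scene")
def tri(a,b):
    o1,d1=ray(c,*a);o2,d2=ray(s,*b);A=np.stack([d1,-d2],1);k=np.linalg.lstsq(A,o2-o1,rcond=None)[0]
    p,q=o1+d1*k[0],o2+d2*k[1];return ((p+q)/2).round(3),np.linalg.norm(p-q).round(4)
print("rod L",tri((121,234),(156.7,170.7)))
print("rod R",tri((176,108),(260,148)))
im=cv2.imread("pics/scene0.png");cv2.imwrite("pics/s0d.png",cv2.resize(im[100:210,130:310],None,fx=4.4,fy=4.4,interpolation=cv2.INTER_CUBIC))
im=cv2.imread("pics/top0.png");cv2.imwrite("pics/t0d.png",cv2.resize(im[20:260,80:220],None,fx=2.5,fy=2.5,interpolation=cv2.INTER_CUBIC))
```

```text
rod L (array([0.422, 0.212, 0.078]), np.float64(0.0112))
rod R (array([0.709, 0.098, 0.087]), np.float64(0.0058))
```

View pics/s0d.png

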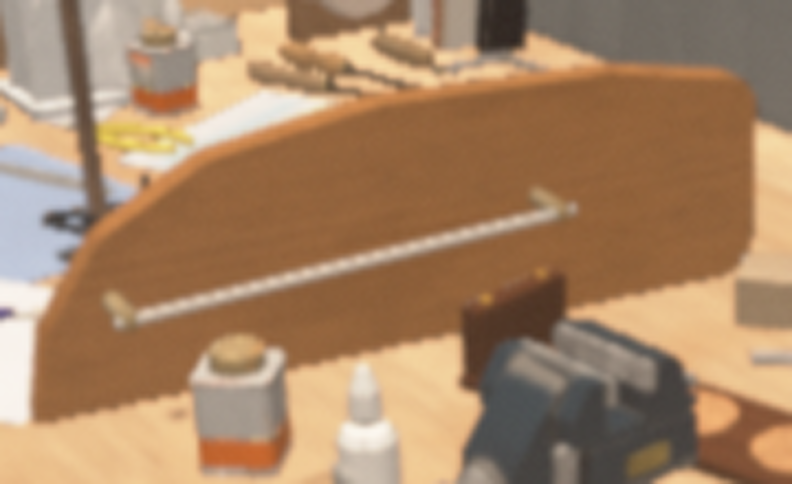

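View pics/t0d.png

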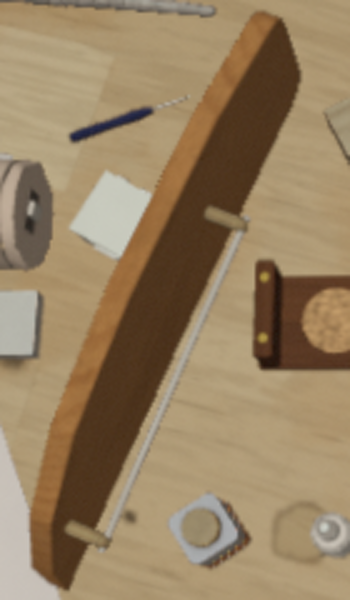

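```bash
python3 - <<'E'
from h import *
c=bot.get_calibration("wrist")
print(onz(c,230+295/6-.5,140+292/6-.5,.076), onz(c,230+297/6-.5,140+283/6-.5,.062),"bottle tip",onz(c,208,281,.094))
E
python3 d.py .437 .126 .07 35.6
```

```text
[0.43530778 0.12859945 0.076     ] [0.43649078 0.12763739 0.062     ] bottle tip [0.43643122 0.01637465 0.094     ]
t 33.05 pos [0.4377 0.1268 0.2029] psi 38.66 F [0.6 0.2 0.7] w 85.3 q [ 0.23 -0.16  2.07  0.    1.22 -0.45]
slide now-frame mm [ 1.000e-01 -1.900e+00  1.329e+02] turn deg [0.37 0.12 3.06] | in final frame [ -0.3  -1.  132.9]
```

>>> arm_command(
  slide=[
    [0, -0.002, 0],
    [0, 0, 0.02],
    [0, 0, 0.03],
    [0, 0, 0.025],
    [0, 0, 0.01],
    [0, 0, 0],
    [0, 0, 0],
    [0, 0, 0],
  ],
  angular=[
    [0.4, 0.1, 3.1],
    [0, 0, 0],
    [0, 0, 0],
    [0, 0, 0],
    [0, 0, 0],
    [0, 0, 0],
    [0, 0, 0],
    [0, 0, 0],
  ],
  hand=[0.08, 0.08, 0.08, 0.08, 0.08, 0.08, 0.08, 0.08],
)

```text
time: 33.85
tool_pos: [0.4444, 0.1272, 0.1259]
tcp_rot: [1.435, 2.78, 0.017]
wrist_force: [-0.3, 0.6, 0.2]
width: 0.933
```

```bash
python3 d.py .436 .1265 .012 35.6
```

```text
t 33.85 pos [0.4444 0.1272 0.1259] psi 35.41 F [-0.3  0.6  0.2] w 79.7 q [ 0.23 -0.08  2.15 -0.    1.05 -0.39]
slide now-frame mm [  5.1  -9.1 113.8] turn deg [ 0.9   0.42 -0.2 ] | in final frame [  4.3  -7.3 113.9]
```

>>> arm_command(
  slide=[
    [0.004, -0.008, 0],
    [0, 0, 0],
    [0, 0, 0.015],
    [0, 0, 0.015],
    [0, 0, 0.01],
    [0, 0, 0],
    [0, 0, 0],
    [0, 0, 0],
  ],
  angular=[
    [0.9, 0.4, 0],
    [0, 0, 0],
    [0, 0, 0],
    [0, 0, 0],
    [0, 0, 0],
    [0, 0, 0],
    [0, 0, 0],
    [0, 0, 0],
  ],
  hand=[0.08, 0.08, 0.08, 0.08, 0.08, 0.08, 0.08, 0.08],
)

```text
time: 34.65
tool_pos: [0.4396, 0.1269, 0.0911]
tcp_rot: [1.437, 2.785, 0.01]
wrist_force: [-0.3, -0.1, -0.2]
width: 0.936
```

```bash
python3 d.py .436 .1265 .012 35.6;python3 - <<'E'
from h import *
im=bot.read_camera("wrist")[:,:,::-1].copy();cv2.imwrite("pics/w17.png",im)
E
```

```text
t 34.65 pos [0.4396 0.1269 0.0911] psi 35.41 F [-0.3 -0.1 -0.2] w 79.9 q [ 0.23 -0.04  2.19 -0.    0.99 -0.39]
slide now-frame mm [ 2.1 -3.9 79. ] turn deg [ 0.51  0.23 -0.19] | in final frame [ 1.8 -3.2 79.1]
```

View pics/w17.png

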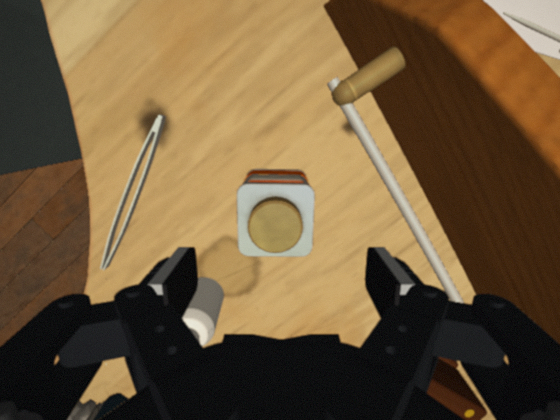

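>>> arm_command(
  slide=[
    [0.002, -0.004, 0],
    [0, 0, 0.01],
    [0, 0, 0.015],
    [0, 0, 0.015],
    [0, 0, 0.01],
    [0, 0, 0],
    [0, 0, 0],
    [0, 0, 0],
  ],
  angular=[
    [0.6, 0.3, 0],
    [0, 0, 0],
    [0, 0, 0],
    [0, 0, 0],
    [0, 0, 0],
    [0, 0, 0],
    [0, 0, 0],
    [0, 0, 0],
  ],
  hand=[0.08, 0.08, 0.08, 0.08, 0.08, 0.08, 0.08, 0.08],
)

```text
time: 35.5
tool_pos: [0.4366, 0.1266, 0.04]
tcp_rot: [1.44, 2.791, 0.002]
wrist_force: [0.2, -0.0, -0.0]
width: 0.938
```

```bash
python3 d.py .436 .1265 .012 35.6
```

```text
t 35.5 pos [0.4366 0.1266 0.04  ] psi 35.41 F [ 0.2 -0.  -0. ] w 80.1 q [ 0.23  0.03  2.23  0.    0.88 -0.39]
slide now-frame mm [ 0.2 -0.6 28. ] turn deg [ 0.08 -0.01 -0.19] | in final frame [ 0.2 -0.6 28. ]
```

>>> arm_command(
  slide=[
    [0, 0, 0.01],
    [0, 0, 0.01],
    [0, 0, 0.006],
    [0, 0, 0],
    [0, 0, 0],
    [0, 0, 0],
    [0, 0, 0],
    [0, 0, 0],
  ],
  angular=[
    [0, 0, 0],
    [0, 0, 0],
    [0, 0, 0],
    [0, 0, 0],
    [0, 0, 0],
    [0, 0, 0],
    [0, 0, 0],
    [0, 0, 0],
  ],
  hand=[0.08, 0.08, 0.08, 0.08, 0.08, 0.08, 0.07, 0.065],
  squeeze=35,
)

```text
time: 36.3
tool_pos: [0.4381, 0.127, 0.0131]
tcp_rot: [1.439, 2.789, 0.005]
wrist_force: [0.5, 0.2, 0.1]
width: 0.762
```

```bash
python3 d.py .436 .1265 .012 35.6
```

```text
t 36.3 pos [0.4381 0.127  0.0131] psi 35.41 F [0.5 0.2 0.1] w 65.1 q [ 0.23  0.08  2.24  0.    0.82 -0.39]
slide now-frame mm [ 0.8 -2.   1.1] turn deg [ 0.24  0.05 -0.19] | in final frame [ 0.8 -2.   1.1]
```

>>> arm_command(
  slide=[
    [0, -0.002, 0],
    [0, 0, 0],
    [0, 0, 0],
    [0, 0, 0],
    [0, 0, 0],
    [0, 0, 0],
    [0, 0, 0],
    [0, 0, 0],
  ],
  angular=[
    [0.2, 0, 0],
    [0, 0, 0],
    [0, 0, 0],
    [0, 0, 0],
    [0, 0, 0],
    [0, 0, 0],
    [0, 0, 0],
    [0, 0, 0],
  ],
  hand=[0.06, 0.056, 0.053, 0.05, 0.047, 0.044, 0.04, 0.038],
  squeeze=40,
)

```text
time: 37.1
tool_pos: [0.4371, 0.1259, 0.014]
tcp_rot: [1.439, 2.79, 0.002]
wrist_force: [-0.5, -0.5, 0.2]
width: 0.553
```

```bash
python3 d.py .436 .1265 .012 35.6;python3 - <<'E'
from h import *
im=bot.read_camera("wrist")[:,:,::-1].copy();cv2.imwrite("pics/w18.png",im)
E
```

```text
t 37.1 pos [0.4371 0.1259 0.014 ] psi 35.41 F [-0.5 -0.5  0.2] w 47.2 q [ 0.23  0.08  2.24 -0.    0.82 -0.39]
slide now-frame mm [ 1.2 -0.6  2. ] turn deg [ 0.11  0.09 -0.19] | in final frame [ 1.2 -0.5  2. ]
```

View pics/w18.png

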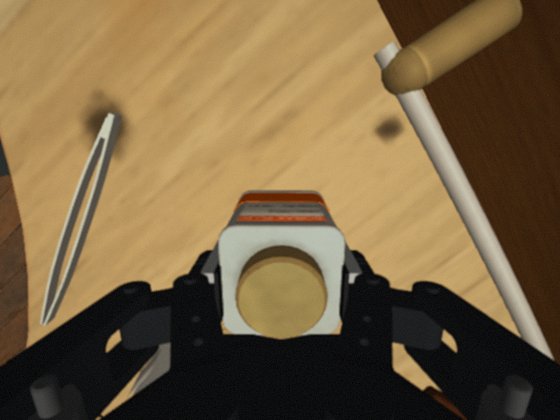

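>>> arm_command(
  slide=[
    [0, 0, 0],
    [0, 0, -0.01],
    [0, 0, -0.03],
    [0, 0, -0.045],
    [0, 0, -0.045],
    [0, 0, -0.045],
    [0, 0, -0.035],
    [0, 0, -0.015],
  ],
  angular=[
    [0, 0, 0],
    [0, 0, 0],
    [0, 0, 0],
    [0, 0, 0],
    [0, 0, 0],
    [0, 0, 0],
    [0, 0, 0],
    [0, 0, 0],
  ],
  hand=[0.035, 0.035, 0.035, 0.035, 0.035, 0.035, 0.035, 0.035],
)

```text
time: 37.95
tool_pos: [0.4309, 0.1248, 0.2448]
tcp_rot: [-1.437, -2.785, 0.011]
wrist_force: [0.1, -0.3, -1.1]
width: 0.554
```

```bash
python3 d.py .6375 -.0635 .26 0
```

```text
t 37.95 pos [0.4309 0.1248 0.2448] psi 35.41 F [ 0.1 -0.3 -1.1] w 47.3 q [ 0.23 -0.19  2.02 -0.    1.32 -0.39]
slide now-frame mm [-273.1   59.1  -16.8] turn deg [-6.200e-01 -2.000e-02  3.541e+01] | in final frame [-188.3  206.6  -15.2]
```

>>> arm_command(
  slide=[
    [-0.018, 0.004, -0.003],
    [-0.032, 0.007, -0.003],
    [-0.037, 0.008, -0.003],
    [-0.038, 0.008, -0.003],
    [-0.038, 0.008, -0.002],
    [-0.038, 0.008, -0.002],
    [-0.035, 0.008, 0],
    [-0.022, 0.005, 0],
  ],
  angular=[
    [0, 0, 0],
    [0, 0, 0],
    [0, 0, 0],
    [0, 0, 0],
    [0, 0, 0],
    [0, 0, 0],
    [0, 0, 0],
    [0, 0, 0],
  ],
  hand=[0.035, 0.035, 0.035, 0.035, 0.035, 0.035, 0.035, 0.035],
)

```text
time: 38.75
tool_pos: [0.6313, -0.0562, 0.2702]
tcp_rot: [-1.432, -2.795, -0.002]
wrist_force: [-1.1, 0.1, -1.3]
width: 0.559
```

>>> arm_command(
  slide=[
    [0, 0, 0],
    [0, 0, 0],
    [0, 0, 0],
    [0, 0, 0],
    [0, 0, 0],
    [0, 0, 0],
    [0, 0, 0],
    [0, 0, 0],
  ],
  angular=[
    [0, 0, 5],
    [0, 0, 7],
    [0, 0, 8],
    [0, 0, 8],
    [0, 0, 5],
    [0, 0, 0],
    [0, 0, 0],
    [0, 0, 0],
  ],
  hand=[0.035, 0.035, 0.035, 0.035, 0.035, 0.035, 0.035, 0.035],
)

```text
time: 39.55
tool_pos: [0.6307, -0.06, 0.2688]
tcp_rot: [-2.191, -2.244, 0.006]
wrist_force: [-0.2, 0.3, -1.5]
width: 0.557
```

```bash
python3 d.py .6375 -.0635 .03 0
```

```text
t 39.55 pos [ 0.6307 -0.06    0.2688] psi 1.37 F [-0.2  0.3 -1.5] w 47.6 q [-0.13  0.16  1.63  0.    1.36 -0.16]
slide now-frame mm [ -4.    8.3 238.7] turn deg [-0.39 -0.09  1.36] | in final frame [ -3.5   6.8 238.8]
```

>>> arm_command(
  slide=[
    [-0.003, 0.007, 0],
    [0, 0, 0.02],
    [0, 0, 0.035],
    [0, 0, 0.04],
    [0, 0, 0.035],
    [0, 0, 0.015],
    [0, 0, 0],
    [0, 0, 0],
  ],
  angular=[
    [-0.4, 0, 1.4],
    [0, 0, 0],
    [0, 0, 0],
    [0, 0, 0],
    [0, 0, 0],
    [0, 0, 0],
    [0, 0, 0],
    [0, 0, 0],
  ],
  hand=[0.035, 0.035, 0.035, 0.035, 0.035, 0.035, 0.035, 0.035],
)

```text
time: 40.35
tool_pos: [0.6449, -0.0643, 0.1243]
tcp_rot: [2.218, 2.213, 0.013]
wrist_force: [-0.0, -0.3, -1.3]
width: 0.557
```

```bash
python3 d.py .6375 -.0635 .03 0
```

```text
t 40.35 pos [ 0.6449 -0.0643  0.1243] psi -0.13 F [-0.  -0.3 -1.3] w 47.5 q [-0.14  0.27  1.77  0.    1.09 -0.14]
slide now-frame mm [ 0.8 -8.5 94.2] turn deg [ 0.71  0.01 -0.13] | in final frame [ 0.8 -7.4 94.3]
```

>>> arm_command(
  slide=[
    [0.001, -0.008, 0],
    [0, 0, 0.01],
    [0, 0, 0.02],
    [0, 0, 0.02],
    [0, 0, 0.015],
    [0, 0, 0],
    [0, 0, 0],
    [0, 0, 0],
  ],
  angular=[
    [0.7, 0, 0],
    [0, 0, 0],
    [0, 0, 0],
    [0, 0, 0],
    [0, 0, 0],
    [0, 0, 0],
    [0, 0, 0],
    [0, 0, 0],
  ],
  hand=[0.035, 0.035, 0.035, 0.035, 0.035, 0.035, 0.035, 0.035],
)

```text
time: 41.15
tool_pos: [0.6453, -0.0644, 0.0684]
tcp_rot: [2.213, 2.208, 0.018]
wrist_force: [0.5, -0.9, -2.2]
width: 0.558
```

```bash
python3 d.py .6375 -.0635 .028 0
```

```text
t 41.15 pos [ 0.6453 -0.0644  0.0684] psi -0.12 F [ 0.5 -0.9 -2.2] w 47.7 q [-0.14  0.33  1.81 -0.    0.98 -0.14]
slide now-frame mm [ 1.  -8.6 40.3] turn deg [ 1.1   0.17 -0.12] | in final frame [ 0.9 -7.8 40.4]
```

>>> arm_command(
  slide=[
    [0.001, -0.008, 0],
    [0, -0.002, 0],
    [0, 0, 0.008],
    [0, 0, 0.01],
    [0, 0, 0.006],
    [0, 0, 0],
    [0, 0, 0],
    [0, 0, 0],
  ],
  angular=[
    [1.2, 0.2, 0],
    [0, 0, 0],
    [0, 0, 0],
    [0, 0, 0],
    [0, 0, 0],
    [0, 0, 0],
    [0, 0, 0],
    [0, 0, 0],
  ],
  hand=[0.035, 0.035, 0.035, 0.035, 0.035, 0.035, 0.035, 0.035],
)

```text
time: 41.95
tool_pos: [0.6359, -0.0635, 0.0443]
tcp_rot: [-2.224, -2.219, -0.0]
wrist_force: [0.4, 0.8, -1.9]
width: 0.555
```

```bash
python3 d.py .6375 -.0635 .028 0
```

```text
t 41.95 pos [ 0.6359 -0.0635  0.0443] psi -0.12 F [ 0.4  0.8 -1.9] w 47.4 q [-0.14  0.35  1.83  0.    0.96 -0.14]
slide now-frame mm [ 0.   1.6 16.3] turn deg [-0.01 -0.02 -0.12] | in final frame [ 0.   1.6 16.3]
```

>>> arm_command(
  slide=[
    [0, 0.001, 0.005],
    [0, 0, 0.005],
    [0, 0, 0.003],
    [0, 0, 0],
    [0, 0, 0],
    [0, 0, 0],
    [0, 0, 0],
    [0, 0, 0],
  ],
  angular=[
    [0, 0, 0],
    [0, 0, 0],
    [0, 0, 0],
    [0, 0, 0],
    [0, 0, 0],
    [0, 0, 0],
    [0, 0, 0],
    [0, 0, 0],
  ],
  hand=[0.035, 0.035, 0.035, 0.035, 0.035, 0.035, 0.035, 0.035],
)

```text
time: 42.75
tool_pos: [0.6377, -0.0636, 0.0308]
tcp_rot: [2.223, 2.219, 0.001]
wrist_force: [0.4, 1.0, -2.2]
width: 0.554
```

```bash
python3 d.py .6375 -.0635 .028 0;python3 - <<'E'
from h import *
im=bot.read_camera("wrist")[:,:,::-1].copy();cv2.imwrite("pics/w19.png",im)
E
```

```text
t 42.75 pos [ 0.6377 -0.0636  0.0308] psi -0.12 F [ 0.4  1.  -2.2] w 47.3 q [-0.14  0.37  1.84  0.    0.94 -0.14]
slide now-frame mm [ 0.1 -0.2  2.8] turn deg [ 0.06 -0.01 -0.12] | in final frame [ 0.1 -0.2  2.8]
```

View pics/w19.png

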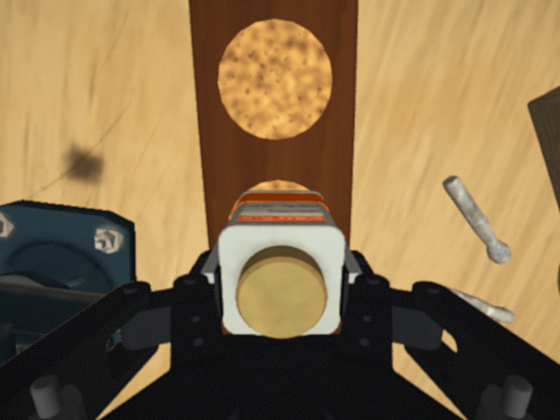

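>>> arm_command(
  slide=[
    [0, 0, 0.0015],
    [0, 0, 0],
    [0, 0, 0.0015],
    [0, 0, 0],
    [0, 0, 0.001],
    [0, 0, 0],
    [0, 0, 0],
    [0, 0, 0],
  ],
  angular=[
    [0, 0, 0],
    [0, 0, 0],
    [0, 0, 0],
    [0, 0, 0],
    [0, 0, 0],
    [0, 0, 0],
    [0, 0, 0],
    [0, 0, 0],
  ],
  hand=[0.035, 0.035, 0.035, 0.035, 0.035, 0.035, 0.035, 0.035],
)

```text
time: 43.6
tool_pos: [0.6386, -0.0637, 0.0281]
tcp_rot: [2.222, 2.218, 0.003]
wrist_force: [-0.1, -0.4, 0.2]
width: 0.559
```

```bash
python3 d.py .6375 -.0635 .028 0
```

```text
t 43.6 pos [ 0.6386 -0.0637  0.0281] psi -0.12 F [-0.1 -0.4  0.2] w 47.7 q [-0.14  0.37  1.84  0.    0.93 -0.14]
slide now-frame mm [ 0.2 -1.1  0.1] turn deg [ 0.16  0.   -0.12] | in final frame [ 0.2 -1.1  0.1]
```

>>> arm_command(
  slide=[
    [0, 0, 0],
    [0, 0, 0],
    [0, 0, 0],
    [0, 0, 0],
    [0, 0, 0],
    [0, 0, -0.015],
    [0, 0, -0.03],
    [0, 0, -0.04],
  ],
  angular=[
    [0, 0, 0],
    [0, 0, 0],
    [0, 0, 0],
    [0, 0, 0],
    [0, 0, 0],
    [0, 0, 0],
    [0, 0, 0],
    [0, 0, 0],
  ],
  hand=[0.048, 0.053, 0.06, 0.068, 0.07, 0.07, 0.07, 0.07],
)

```text
time: 44.4
tool_pos: [0.6331, -0.063, 0.1095]
tcp_rot: [-2.218, -2.213, 0.01]
wrist_force: [0.0, 0.1, 0.6]
width: 0.823
```

>>> arm_command(
  slide=[
    [0, 0, -0.045],
    [0, 0, -0.045],
    [0, 0, -0.035],
    [0, 0, -0.015],
    [0, 0, 0],
    [0, 0, 0],
    [0, 0, 0],
    [0, 0, 0],
  ],
  angular=[
    [0, 0, 0],
    [0, 0, 0],
    [0, 0, 0],
    [0, 0, 0],
    [0, 0, 0],
    [0, 0, 0],
    [0, 0, 0],
    [0, 0, 0],
  ],
  hand=[0.0854, 0.0854, 0.0854, 0.0854, 0.0854, 0.0854, 0.0854, 0.0854],
)

```text
time: 45.2
tool_pos: [0.6366, -0.0635, 0.269]
tcp_rot: [2.221, 2.216, 0.006]
wrist_force: [-1.3, 0.4, -0.3]
width: 1.003
```

```bash
python3 d.py .4355 .014 .25 0;python3 - <<'E'
from h import *
im=bot.read_camera("wrist")[:,:,::-1].copy();cv2.imwrite("pics/w20.png",im)
E
```

```text
t 45.2 pos [ 0.6366 -0.0635  0.269 ] psi -0.12 F [-1.3  0.4 -0.3] w 85.7 q [-0.14  0.17  1.62  0.    1.35 -0.14]
slide now-frame mm [  77.1 -201.4   17.8] turn deg [ 0.33  0.03 -0.12] | in final frame [  77.5 -201.1   19. ]
```

View pics/w20.png

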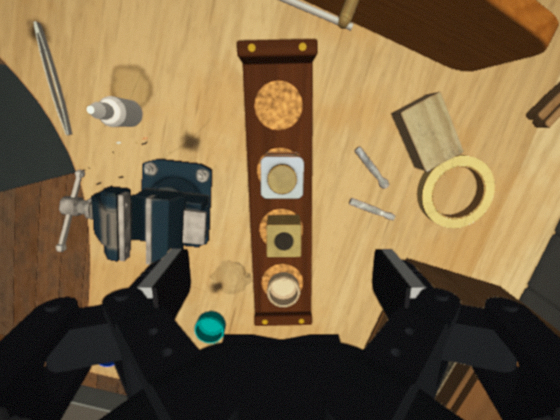

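Three stand in a row at (282,177), (284,238), (283,290); the bottle is at (115,111). Moving to it.

>>> arm_command(
  slide=[
    [0.007, -0.018, 0],
    [0.012, -0.03, 0],
    [0.012, -0.032, 0],
    [0.012, -0.032, 0],
    [0.012, -0.032, 0],
    [0.012, -0.032, 0],
    [0.008, -0.02, 0],
    [0, 0, 0],
  ],
  angular=[
    [0, 0, 0],
    [0, 0, 0],
    [0, 0, 0],
    [0, 0, 0],
    [0, 0, 0],
    [0, 0, 0],
    [0, 0, 0],
    [0, 0, 0],
  ],
  hand=[0.0854, 0.0854, 0.0854, 0.0854, 0.0854, 0.0854, 0.0854, 0.0854],
)

```text
time: 46.05
tool_pos: [0.4274, 0.0144, 0.2542]
tcp_rot: [-2.215, -2.207, 0.02]
wrist_force: [0.7, -0.4, 0.6]
width: 0.999
```

```bash
python3 d.py .4355 .014 .2 0;python3 - <<'E'
from h import *
c=bot.get_calibration("wrist")
im=bot.read_camera("wrist")[:,:,::-1].copy();cv2.imwrite("pics/w21.png",im)
print(proj(c,(.4355,.014,.094)),proj(c,(.4355,.014,0)))
E
```

```text
t 46.05 pos [0.4274 0.0144 0.2542] psi -0.2 F [ 0.7 -0.4  0.6] w 85.3 q [-0.03 -0.23  2.03  0.    1.36 -0.02]
slide now-frame mm [-0.5  9.1 54. ] turn deg [-1.12 -0.1  -0.2 ] | in final frame [-0.4  8.1 54.2]
(np.float64(290.3517923099311), np.float64(185.84266533849524)) (np.float64(289.6076743130888), np.float64(172.05997899139697))
```

View pics/w21.png

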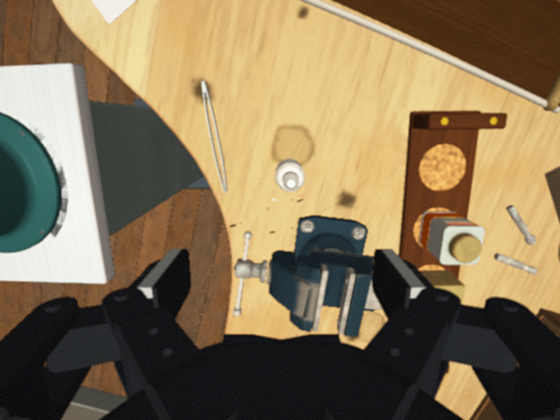

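>>> arm_command(
  slide=[
    [0, 0, 0],
    [0.001, 0.008, 0],
    [0, 0, 0],
    [0, 0, 0.02],
    [0, 0, 0.03],
    [0, 0, 0.02],
    [0, 0, 0],
    [0, 0, 0],
  ],
  angular=[
    [-1.1, 0, 0],
    [0, 0, 0],
    [0, 0, 0],
    [0, 0, 0],
    [0, 0, 0],
    [0, 0, 0],
    [0, 0, 0],
    [0, 0, 0],
  ],
  hand=[0.0854, 0.0854, 0.0854, 0.0854, 0.0854, 0.0854, 0.0854, 0.0854],
)

```text
time: 46.9
tool_pos: [0.4445, 0.0129, 0.1823]
tcp_rot: [2.227, 2.213, 0.004]
wrist_force: [-0.1, -0.5, 1.1]
width: 0.999
```

```bash
python3 d.py .436 .0155 .12 0;python3 - <<'E'
from h import *
c=bot.get_calibration("wrist")
im=bot.read_camera("wrist")[:,:,::-1].copy();cv2.imwrite("pics/w22.png",im)
print(proj(c,(.436,.0155,.094)),proj(c,(.436,.0155,0)))
E
```

```text
t 46.9 pos [0.4445 0.0129 0.1823] psi -0.36 F [-0.1 -0.5  1.1] w 85.4 q [-0.03 -0.16  2.11  0.    1.19 -0.02]
slide now-frame mm [ 2.5 -8.8 62.3] turn deg [ 0.2  -0.03 -0.36] | in final frame [ 2.6 -8.5 62.3]
(np.float64(268.85515109987074), np.float64(199.51648612171414)) (np.float64(271.714678531118), np.float64(179.21709270605564))
```

View pics/w22.png

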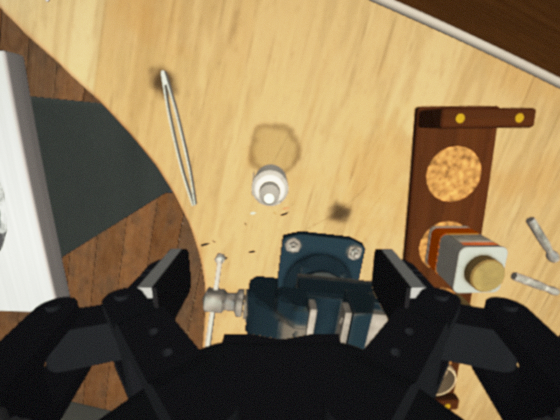

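>>> arm_command(
  slide=[
    [0.003, -0.008, 0],
    [0, 0, 0],
    [0, 0, 0.02],
    [0, 0, 0.025],
    [0, 0, 0.015],
    [0, 0, 0],
    [0, 0, 0],
    [0, 0, 0],
  ],
  angular=[
    [0.2, 0, -0.4],
    [0, 0, 0],
    [0, 0, 0],
    [0, 0, 0],
    [0, 0, 0],
    [0, 0, 0],
    [0, 0, 0],
    [0, 0, 0],
  ],
  hand=[0.08, 0.08, 0.08, 0.08, 0.08, 0.08, 0.08, 0.08],
)

```text
time: 47.75
tool_pos: [0.4431, 0.0165, 0.1307]
tcp_rot: [2.21, 2.215, 0.019]
wrist_force: [-0.2, 0.0, -0.4]
width: 0.935
```

```bash
python3 d.py .436 .0155 .017 0
```

```text
t 47.75 pos [0.4431 0.0165 0.1307] psi 0.12 F [-0.2  0.  -0.4] w 79.8 q [-0.02 -0.12  2.18  0.    1.07 -0.02]
slide now-frame mm [ -1.   -9.1 113.6] turn deg [ 0.99 -0.01  0.12] | in final frame [ -1.   -7.1 113.7]
```

>>> arm_command(
  slide=[
    [-0.001, -0.009, 0],
    [0, -0.001, 0],
    [0, 0, 0.015],
    [0, 0, 0.015],
    [0, 0, 0.01],
    [0, 0, 0],
    [0, 0, 0],
    [0, 0, 0],
  ],
  angular=[
    [1.1, 0, 0.1],
    [0, 0, 0],
    [0, 0, 0],
    [0, 0, 0],
    [0, 0, 0],
    [0, 0, 0],
    [0, 0, 0],
    [0, 0, 0],
  ],
  hand=[0.08, 0.08, 0.08, 0.08, 0.08, 0.08, 0.08, 0.08],
)

```text
time: 48.55
tool_pos: [0.4366, 0.0151, 0.0955]
tcp_rot: [2.218, 2.218, 0.007]
wrist_force: [-0.7, 0.2, -0.2]
width: 0.932
```

```bash
python3 d.py .436 .0155 .017 0
```

```text
t 48.55 pos [0.4366 0.0151 0.0955] psi 0.0 F [-0.7  0.2 -0.2] w 79.6 q [-0.02 -0.09  2.22 -0.    1.   -0.02]
slide now-frame mm [ 0.4 -1.1 78.5] turn deg [0.39 0.01 0.  ] | in final frame [ 0.4 -0.6 78.5]
```

>>> arm_command(
  slide=[
    [0, -0.002, 0.01],
    [0, 0, 0.015],
    [0, 0, 0.015],
    [0, 0, 0.01],
    [0, 0, 0],
    [0, 0, 0],
    [0, 0, 0],
    [0, 0, 0],
  ],
  angular=[
    [0.5, 0, 0],
    [0, 0, 0],
    [0, 0, 0],
    [0, 0, 0],
    [0, 0, 0],
    [0, 0, 0],
    [0, 0, 0],
    [0, 0, 0],
  ],
  hand=[0.08, 0.08, 0.08, 0.08, 0.08, 0.08, 0.08, 0.08],
)

```text
time: 49.35
tool_pos: [0.4373, 0.0151, 0.0455]
tcp_rot: [2.22, 2.22, 0.002]
wrist_force: [0.0, -0.2, -0.1]
width: 0.937
```

```bash
python3 d.py .436 .0155 .017 0;python3 - <<'E'
from h import *
im=bot.read_camera("wrist")[:,:,::-1].copy();cv2.imwrite("pics/w23.png",im)
im=bot.read_camera("scene");cv2.imwrite("pics/s23.png",cv2.resize(im[140:250,150:290,::-1],None,fx=5,fy=5,interpolation=cv2.INTER_CUBIC))
E
```

```text
t 49.35 pos [0.4373 0.0151 0.0455] psi 0.0 F [ 0.  -0.2 -0.1] w 80.1 q [-0.02 -0.01  2.26 -0.    0.89 -0.02]
slide now-frame mm [ 0.4 -1.4 28.5] turn deg [0.14 0.01 0.  ] | in final frame [ 0.4 -1.3 28.5]
```

View pics/w23.png

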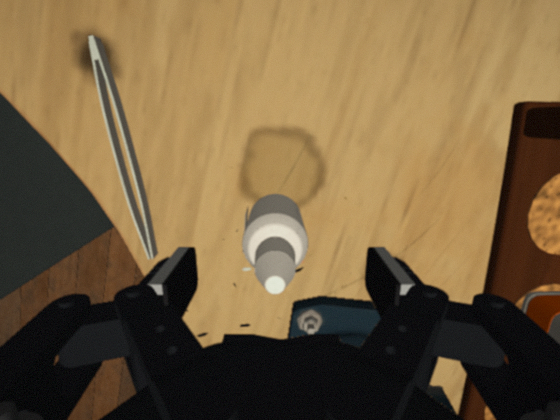

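View pics/s23.png

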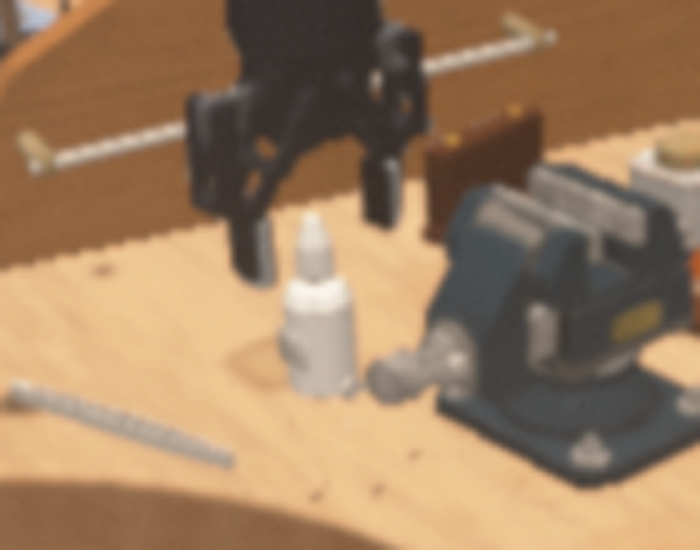

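Run:
```python
from h import *
c=bot.get_calibration("wrist")
print(proj(c,(.436,.0155,.094)),onz(c,274,284,.094),onz(c,275,240,.052))
```

```text
(np.float64(275.0005913115968), np.float64(287.6060759208547)) [0.43561028 0.01712682 0.094     ] [0.43537108 0.01926371 0.052     ]
```

>>> arm_command(
  slide=[
    [0, -0.001, 0.008],
    [0, 0, 0.01],
    [0, 0, 0.008],
    [0, 0, 0.001],
    [0, 0, 0],
    [0, 0, 0],
    [0, 0, 0],
    [0, 0, 0],
  ],
  angular=[
    [0.2, 0, 0],
    [0, 0, 0],
    [0, 0, 0],
    [0, 0, 0],
    [0, 0, 0],
    [0, 0, 0],
    [0, 0, 0],
    [0, 0, 0],
  ],
  hand=[0.08, 0.08, 0.08, 0.08, 0.08, 0.07, 0.06, 0.06],
  squeeze=30,
)

```text
time: 50.25
tool_pos: [0.4363, 0.0151, 0.0162]
tcp_rot: [-2.221, -2.221, 0.002]
wrist_force: [0.3, 0.2, 0.6]
width: 0.704
```

```bash
python3 d.py .436 .0155 .017 0;python3 - <<'E'
from h import *
im=bot.read_camera("scene");cv2.imwrite("pics/s24.png",cv2.resize(im[140:250,150:290,::-1],None,fx=5,fy=5,interpolation=cv2.INTER_CUBIC))
E
```

```text
t 50.25 pos [0.4363 0.0151 0.0162] psi 0.0 F [0.3 0.2 0.6] w 60.1 q [-0.02  0.04  2.27 -0.    0.83 -0.02]
slide now-frame mm [ 0.4 -0.3 -0.8] turn deg [-0.06  0.02  0.  ] | in final frame [ 0.4 -0.3 -0.8]
```

View pics/s24.png

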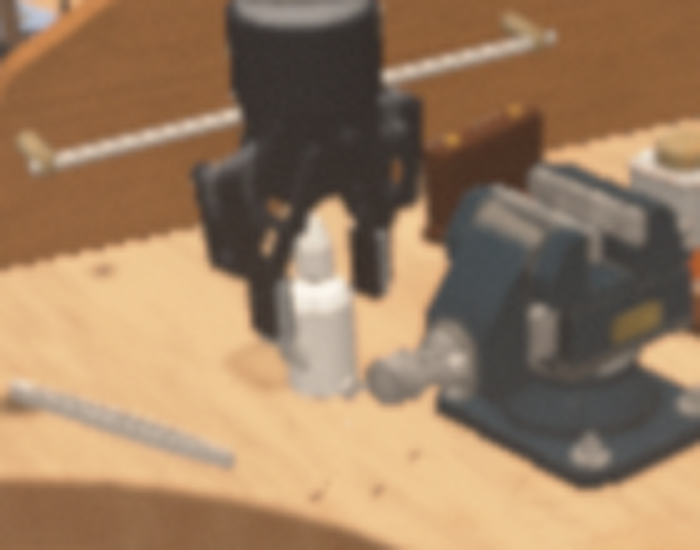

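>>> arm_command(
  slide=[
    [0.002, 0, 0],
    [0, 0, 0],
    [0, 0, 0],
    [0, 0, 0],
    [0, 0, 0],
    [0, 0, 0],
    [0, 0, 0],
    [0, 0, 0],
  ],
  angular=[
    [0, 0, 0],
    [0, 0, 0],
    [0, 0, 0],
    [0, 0, 0],
    [0, 0, 0],
    [0, 0, 0],
    [0, 0, 0],
    [0, 0, 0],
  ],
  hand=[0.055, 0.05, 0.046, 0.042, 0.039, 0.036, 0.033, 0.03],
  squeeze=30,
)

```text
time: 51.1
tool_pos: [0.4369, 0.0173, 0.0173]
tcp_rot: [2.221, 2.221, -0.0]
wrist_force: [0.1, 0.4, 1.1]
width: 0.411
```

>>> arm_command(
  slide=[
    [0, 0, 0],
    [0, 0, -0.01],
    [0, 0, -0.03],
    [0, 0, -0.045],
    [0, 0, -0.045],
    [0, 0, -0.045],
    [0, 0, -0.04],
    [0, 0, -0.015],
  ],
  angular=[
    [0, 0, 0],
    [0, 0, 0],
    [0, 0, 0],
    [0, 0, 0],
    [0, 0, 0],
    [0, 0, 0],
    [0, 0, 0],
    [0, 0, 0],
  ],
  hand=[0.025, 0.025, 0.025, 0.025, 0.025, 0.025, 0.025, 0.025],
)

```text
time: 51.9
tool_pos: [0.433, 0.0174, 0.2549]
tcp_rot: [-2.218, -2.218, 0.009]
wrist_force: [0.8, -0.3, -0.7]
width: 0.409
```

```bash
python3 d.py .636 .0216 .26 0;python3 - <<'E'
from h import *
im=bot.read_camera("wrist")[:,:,::-1].copy();cv2.imwrite("pics/w25.png",im)
E
```

```text
t 51.9 pos [0.433  0.0174 0.2549] psi 0.0 F [ 0.8 -0.3 -0.7] w 34.9 q [-0.02 -0.23  2.03 -0.    1.34 -0.02]
slide now-frame mm [  4.2 203.   -6.7] turn deg [-0.44  0.    0.  ] | in final frame [  4.2 203.   -5.1]
```

View pics/w25.png

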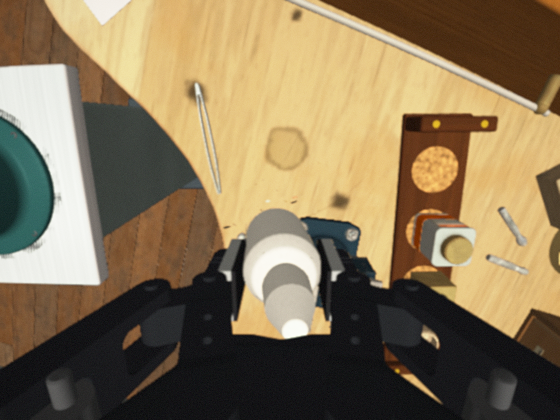

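Run:
```python
from h import *
c=bot.get_calibration("scene");s=bot.read_state();u,v=map(int,proj(c,s['tool_pos']));print(u,v)
im=bot.read_camera("scene");cv2.imwrite("pics/s25.png",cv2.resize(im[v-70:v+50,u-70:u+70,::-1],None,fx=5,fy=5,interpolation=cv2.INTER_CUBIC))
# vertical direction here
p=s['tool_pos'];print(np.array(proj(c,p+[0,0,.08]))-proj(c,p),np.array(proj(c,p+[.05,0,0]))-proj(c,p))
w=bot.get_calibration("wrist");print([np.round(proj(w,p+np.array([0,0,z]))) for z in (0,.018,.05,.09,.1)])
```

```text
206 118
[ -2.35975134 -34.56600391] [15.20302477 -4.76430173]
[array([280., 245.]), array([280., 259.]), array([279., 294.]), array([277., 376.]), array([276., 410.])]
```

View pics/s25.png

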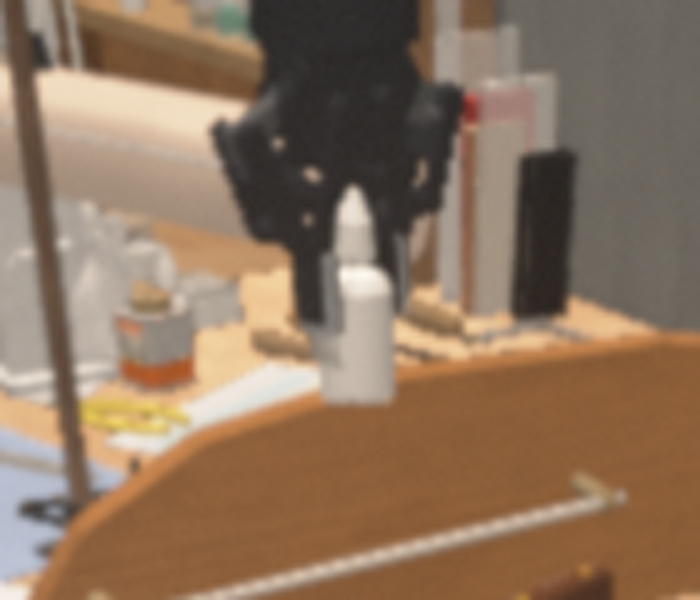

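>>> arm_command(
  slide=[
    [0, 0.012, 0],
    [0, 0.022, 0],
    [0.001, 0.03, 0],
    [0.001, 0.032, 0],
    [0.001, 0.032, 0],
    [0.001, 0.032, 0],
    [0, 0.025, 0],
    [0, 0.01, 0],
  ],
  angular=[
    [0, 0, 0],
    [0, 0, 0],
    [0, 0, 0],
    [0, 0, 0],
    [0, 0, 0],
    [0, 0, 0],
    [0, 0, 0],
    [0, 0, 0],
  ],
  hand=[0.025, 0.025, 0.025, 0.025, 0.025, 0.025, 0.025, 0.025],
)

```text
time: 52.8
tool_pos: [0.6301, 0.0217, 0.231]
tcp_rot: [-2.206, -2.205, 0.034]
wrist_force: [0.5, 0.8, -0.1]
width: 0.411
```

```bash
python3 d.py .637 .0216 .033 0
```

```text
t 52.8 pos [0.6301 0.0217 0.231 ] psi -0.01 F [ 0.5  0.8 -0.1] w 35.1 q [-0.01  0.19  1.66  0.    1.32 -0.  ]
slide now-frame mm [-1.000e-01  1.310e+01  1.976e+02] turn deg [-1.78 -0.01 -0.01] | in final frame [-1.00e-01  6.90e+00  1.98e+02]
```

>>> arm_command(
  slide=[
    [0, 0, 0],
    [0, 0, 0],
    [0, 0, 0],
    [0, 0.006, 0.02],
    [0, 0, 0.03],
    [0, 0, 0.03],
    [0, 0, 0.015],
    [0, 0, 0],
  ],
  angular=[
    [-4.8, 0, 0],
    [0, 0, 0],
    [0, 0, 0],
    [0, 0, 0],
    [0, 0, 0],
    [0, 0, 0],
    [0, 0, 0],
    [0, 0, 0],
  ],
  hand=[0.025, 0.025, 0.025, 0.025, 0.025, 0.025, 0.025, 0.025],
)

```text
time: 53.6
tool_pos: [0.6388, 0.0216, 0.1257]
tcp_rot: [2.203, 2.202, 0.042]
wrist_force: [0.3, 0.2, -0.8]
width: 0.405
```

```bash
python3 d.py .637 .0216 .033 0
python3 - <<'E'
from h import *
c=bot.get_calibration("scene");s=bot.read_state();u,v=map(int,proj(c,s['tool_pos']));print(u,v)
im=bot.read_camera("scene");cv2.imwrite("pics/s26.png",cv2.resize(im[v-60:v+50,u-70:u+70,::-1],None,fx=5,fy=5,interpolation=cv2.INTER_CUBIC))
p=s['tool_pos'];print(np.array(proj(c,p+[0,0,.08]))-proj(c,p))
E
```

```text
t 53.6 pos [0.6388 0.0216 0.1257] psi -0.03 F [ 0.3  0.2 -0.8] w 34.6 q [-0.01  0.24  1.8   0.    1.06 -0.01]
slide now-frame mm [ 0.  -5.3 92.6] turn deg [ 2.15 -0.02 -0.03] | in final frame [ 0.  -1.8 92.7]
263 147
[ -0.35989247 -28.12831329]
```

View pics/s26.png

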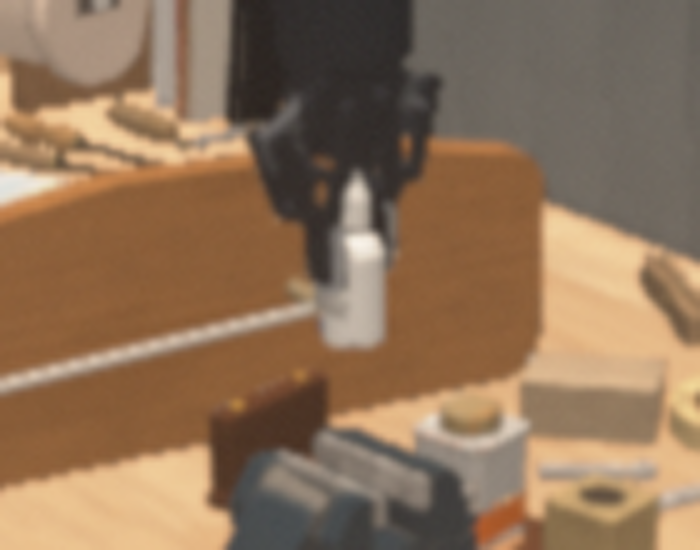

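>>> arm_command(
  slide=[
    [0, -0.002, 0.01],
    [0, -0.001, 0.02],
    [0, -0.001, 0.02],
    [0, -0.001, 0.01],
    [0, 0, 0],
    [0, 0, 0],
    [0, 0, 0],
    [0, 0, 0],
  ],
  angular=[
    [0, 0, 0],
    [0, 0, 0],
    [0, 0, 0],
    [0, 0, 0],
    [0, 0, 0],
    [0, 0, 0],
    [0, 0, 0],
    [0, 0, 0],
  ],
  hand=[0.025, 0.025, 0.025, 0.025, 0.025, 0.025, 0.025, 0.025],
)

```text
time: 54.45
tool_pos: [0.6448, 0.0216, 0.0759]
tcp_rot: [2.193, 2.192, 0.062]
wrist_force: [-0.3, -0.2, -0.3]
width: 0.414
```

```bash
python3 d.py .637 .0216 .033 0
```

```text
t 54.45 pos [0.6448 0.0216 0.0759] psi -0.03 F [-0.3 -0.2 -0.3] w 35.3 q [-0.01  0.29  1.84  0.    0.95 -0.01]
slide now-frame mm [  0.  -10.2  42.4] turn deg [ 3.24 -0.01 -0.03] | in final frame [ 0.  -7.8 42.9]
```

>>> arm_command(
  slide=[
    [0, -0.008, 0],
    [0, -0.002, 0.008],
    [0, 0, 0.01],
    [0, 0, 0.008],
    [0, 0, 0],
    [0, 0, 0],
    [0, 0, 0],
    [0, 0, 0],
  ],
  angular=[
    [0, 0, 0],
    [0, 0, 0],
    [0, 0, 0],
    [0, 0, 0],
    [0, 0, 0],
    [0, 0, 0],
    [0, 0, 0],
    [0, 0, 0],
  ],
  hand=[0.025, 0.025, 0.025, 0.025, 0.025, 0.025, 0.025, 0.025],
)

```text
time: 55.25
tool_pos: [0.6359, 0.0216, 0.0477]
tcp_rot: [2.193, 2.192, 0.063]
wrist_force: [-0.6, 0.7, -0.4]
width: 0.412
```

```bash
python3 d.py .637 .0216 .033 0
python3 - <<'E'
from h import *
im=bot.read_camera("wrist")[:,:,::-1].copy();cv2.imwrite("pics/w27.png",im)
E
```

```text
t 55.25 pos [0.6359 0.0216 0.0477] psi -0.02 F [-0.6  0.7 -0.4] w 35.2 q [-0.01  0.31  1.88  0.    0.89 -0.01]
slide now-frame mm [ 0.   0.3 14.8] turn deg [ 3.29 -0.01 -0.02] | in final frame [ 0.   1.1 14.7]
```

View pics/w27.png

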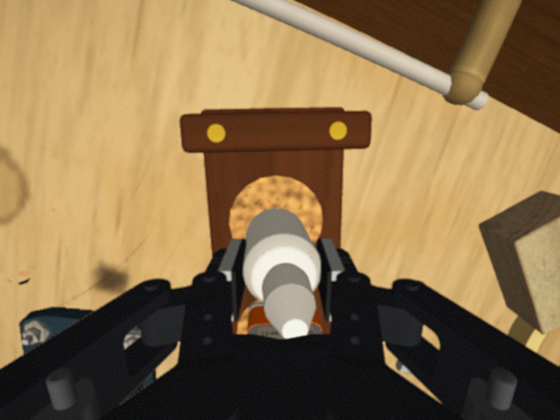

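>>> arm_command(
  slide=[
    [0, 0, 0.005],
    [0, 0, 0.005],
    [0, 0, 0.003],
    [0, 0, 0],
    [0, 0, 0],
    [0, 0, 0],
    [0, 0, 0],
    [0, 0, 0],
  ],
  angular=[
    [0, 0, 0],
    [0, 0, 0],
    [0, 0, 0],
    [0, 0, 0],
    [0, 0, 0],
    [0, 0, 0],
    [0, 0, 0],
    [0, 0, 0],
  ],
  hand=[0.025, 0.025, 0.025, 0.025, 0.025, 0.025, 0.025, 0.025],
)

```text
time: 56.1
tool_pos: [0.6375, 0.0216, 0.0344]
tcp_rot: [2.192, 2.191, 0.065]
wrist_force: [0.7, -0.2, -1.0]
width: 0.408
```

```bash
python3 d.py .637 .0216 .0315 0
```

```text
t 56.1 pos [0.6375 0.0216 0.0344] psi -0.02 F [ 0.7 -0.2 -1. ] w 34.9 q [-0.01  0.32  1.89  0.    0.87 -0.01]
slide now-frame mm [ 0.  -0.6  2.8] turn deg [ 3.38 -0.01 -0.02] | in final frame [ 0.  -0.5  2.9]
```

>>> arm_command(
  slide=[
    [0, 0, 0.001],
    [0, 0, 0],
    [0, 0, 0.001],
    [0, 0, 0],
    [0, 0, 0.001],
    [0, 0, 0],
    [0, 0, 0],
    [0, 0, 0],
  ],
  angular=[
    [0, 0, 0],
    [0, 0, 0],
    [0, 0, 0],
    [0, 0, 0],
    [0, 0, 0],
    [0, 0, 0],
    [0, 0, 0],
    [0, 0, 0],
  ],
  hand=[0.025, 0.025, 0.025, 0.025, 0.025, 0.025, 0.025, 0.025],
)

```text
time: 56.9
tool_pos: [0.6379, 0.0216, 0.0314]
tcp_rot: [2.192, 2.191, 0.065]
wrist_force: [-0.2, 0.2, 0.3]
width: 0.407
```

```bash
python3 d.py .637 .0216 .0315 0
python3 - <<'E'
from h import *
c=bot.get_calibration("scene");s=bot.read_state();u,v=map(int,proj(c,s['tool_pos']));print(u,v)
im=bot.read_camera("scene");cv2.imwrite("pics/s28.png",cv2.resize(im[v-60:v+50,u-70:u+70,::-1],None,fx=5,fy=5,interpolation=cv2.INTER_CUBIC))
E
```

```text
t 56.9 pos [0.6379 0.0216 0.0314] psi -0.03 F [-0.2  0.2  0.3] w 34.7 q [-0.01  0.33  1.89  0.    0.86 -0.01]
slide now-frame mm [ 0.  -0.9 -0.1] turn deg [ 3.41 -0.01 -0.03] | in final frame [ 0.  -0.9 -0.1]
263 179
```

View pics/s28.png

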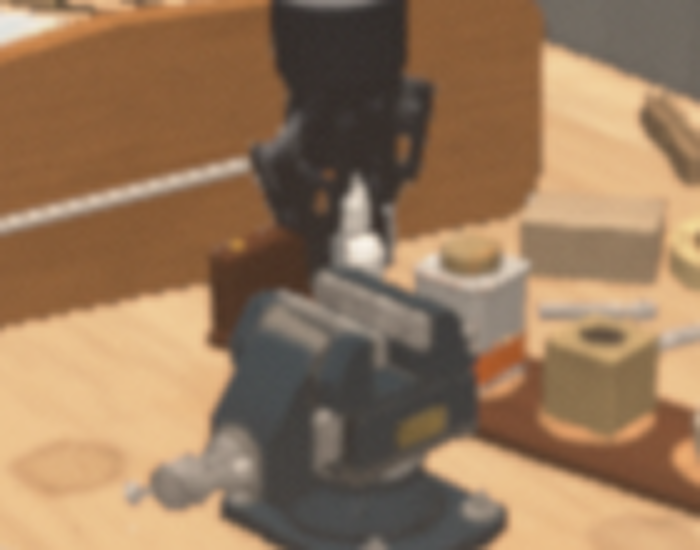

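>>> arm_command(
  slide=[
    [0, 0, 0.001],
    [0, 0, 0],
    [0, 0, 0.001],
    [0, 0, 0],
    [0, 0, 0],
    [0, 0, 0],
    [0, 0, 0],
    [0, 0, 0],
  ],
  angular=[
    [0, 0, 0],
    [0, 0, 0],
    [0, 0, 0],
    [0, 0, 0],
    [0, 0, 0],
    [0, 0, 0],
    [0, 0, 0],
    [0, 0, 0],
  ],
  hand=[0.025, 0.025, 0.025, 0.025, 0.025, 0.025, 0.025, 0.025],
)

```text
time: 57.75
tool_pos: [0.6389, 0.0209, 0.0313]
tcp_rot: [2.19, 2.19, 0.066]
wrist_force: [-1.3, -0.6, 1.5]
width: 0.408
```

>>> arm_command(
  slide=[
    [0, 0, 0],
    [0, 0, 0],
    [0, 0, 0],
    [0, 0, 0],
    [0, 0, 0],
    [0, 0, 0],
    [0, 0, 0],
    [0, 0, 0],
  ],
  angular=[
    [0, 0, 0],
    [0, 0, 0],
    [0, 0, 0],
    [0, 0, 0],
    [0, 0, 0],
    [0, 0, 0],
    [0, 0, 0],
    [0, 0, 0],
  ],
  hand=[0.034, 0.036, 0.038, 0.041, 0.045, 0.05, 0.055, 0.06],
)

```text
time: 58.55
tool_pos: [0.6387, 0.0213, 0.0304]
tcp_rot: [2.19, 2.19, 0.066]
wrist_force: [0.5, 0.6, 0.1]
width: 0.704
```

```bash
python3 d.py .637 .0216 .0315 0
python3 - <<'E'
from h import *
im=bot.read_camera("wrist")[:,:,::-1].copy();cv2.imwrite("pics/w29.png",im)
E
```

```text
t 58.55 pos [0.6387 0.0213 0.0304] psi -0.0 F [0.5 0.6 0.1] w 60.1 q [-0.01  0.33  1.89 -0.    0.86 -0.01]
slide now-frame mm [ 0.3 -1.7 -1.2] turn deg [ 3.48  0.02 -0.01] | in final frame [ 0.3 -1.7 -1.1]
```

View pics/w29.png

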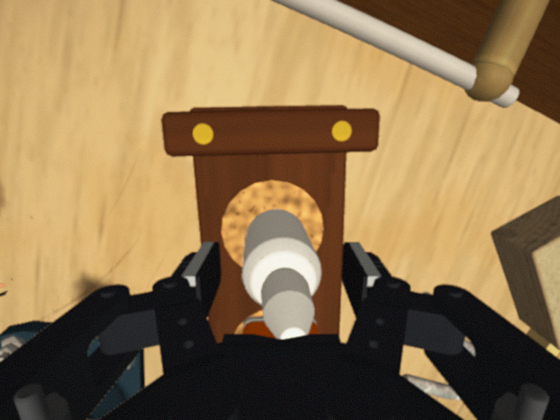

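>>> arm_command(
  slide=[
    [0, 0.0005, -0.01],
    [0, 0.001, -0.02],
    [0, 0.002, -0.03],
    [0, 0.002, -0.035],
    [0, 0.002, -0.035],
    [0, 0.002, -0.035],
    [0, 0.002, -0.03],
    [0, 0, 0],
  ],
  angular=[
    [0, 0, 0],
    [0, 0, 0],
    [0, 0, 0],
    [0, 0, 0],
    [0, 0, 0],
    [0, 0, 0],
    [0, 0, 0],
    [0, 0, 0],
  ],
  hand=[0.065, 0.07, 0.07, 0.07, 0.0854, 0.0854, 0.0854, 0.0854],
)

```text
time: 59.4
tool_pos: [0.6374, 0.0214, 0.2371]
tcp_rot: [2.191, 2.19, 0.066]
wrist_force: [-0.2, -0.2, 1.0]
width: 1.003
```

```bash
python3 d.py .45 -.05 .30 0
python3 - <<'E'
from h import *
im=bot.read_camera("wrist")[:,:,::-1].copy();cv2.imwrite("pics/w30.png",im)
im=bot.read_camera("top")[:,:,::-1].copy();cv2.imwrite("pics/t30.png",im)
E
```

```text
t 59.4 pos [0.6374 0.0214 0.2371] psi -0.01 F [-0.2 -0.2  1. ] w 85.6 q [-0.01  0.14  1.71  0.    1.23 -0.01]
slide now-frame mm [ -71.4 -183.3  -74.1] turn deg [ 3.46  0.02 -0.01] | in final frame [ -71.4 -187.4  -62.9]
```

View pics/w30.png

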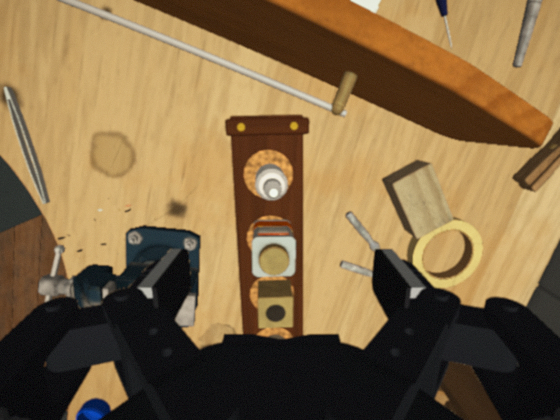

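>>> arm_command(
  slide=[
    [0, 0, -0.03],
    [0, 0, -0.04],
    [0, -0.02, -0.03],
    [0, -0.04, 0],
    [0, -0.045, 0],
    [0, -0.045, 0],
    [0, -0.04, 0],
    [0, 0, 0],
  ],
  angular=[
    [0, 0, 0],
    [0, 0, 0],
    [0, 0, 0],
    [0, 0, 0],
    [0, 0, 0],
    [0, 0, 0],
    [0, 0, 0],
    [0, 0, 0],
  ],
  hand=[0.0854, 0.0854, 0.0854, 0.0854, 0.0854, 0.0854, 0.0854, 0.0854],
)

```text
time: 60.3
tool_pos: [0.4252, 0.0214, 0.3086]
tcp_rot: [2.212, 2.211, 0.022]
wrist_force: [0.4, 0.2, 0.6]
width: 1.003
```

```bash
python3 d.py .45 -.05 .30 0
python3 - <<'E'
from h import *
im=bot.read_camera("top")[:,:,::-1].copy();cv2.imwrite("pics/t31.png",cv2.resize(im[115:185,170:370],None,fx=4,fy=4,interpolation=cv2.INTER_CUBIC))
im=bot.read_camera("scene")[:,:,::-1].copy();cv2.imwrite("pics/s31.png",cv2.resize(im[130:260,220:390],None,fx=4,fy=4,interpolation=cv2.INTER_CUBIC))
c=bot.get_calibration("top")
for X in [(.636,.0216,.108),(.6375,-.0635,.09),(.6391,-.1483,.059),(.6408,-.2331,.04)]: u,v=proj(c,X);print(((u-170+.5)*4-.5,(v-115+.5)*4-.5))
E
```

```text
t 60.3 pos [0.4252 0.0214 0.3086] psi -0.02 F [0.4 0.2 0.6] w 85.6 q [-0.01 -0.29  1.98  0.    1.43 -0.01]
slide now-frame mm [-71.4  24.6   9.1] turn deg [ 1.16  0.01 -0.02] | in final frame [-71.4  24.8   8.6]
(np.float64(156.1651702153108), np.float64(87.94306221986824))
(np.float64(316.6783574530789), np.float64(96.19517052030403))
(np.float64(471.63313038065826), np.float64(110.63179334364702))
(np.float64(620.2192136442638), np.float64(119.1473664795891))
```

View pics/t31.png

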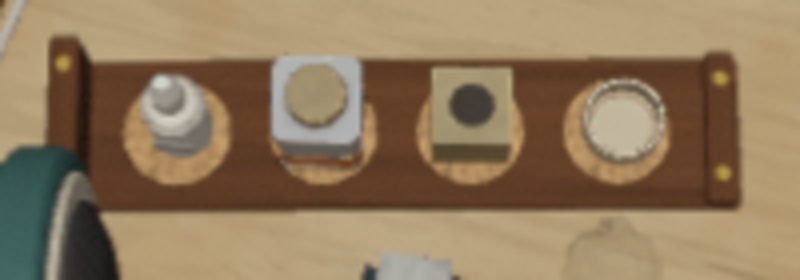

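View pics/s31.png

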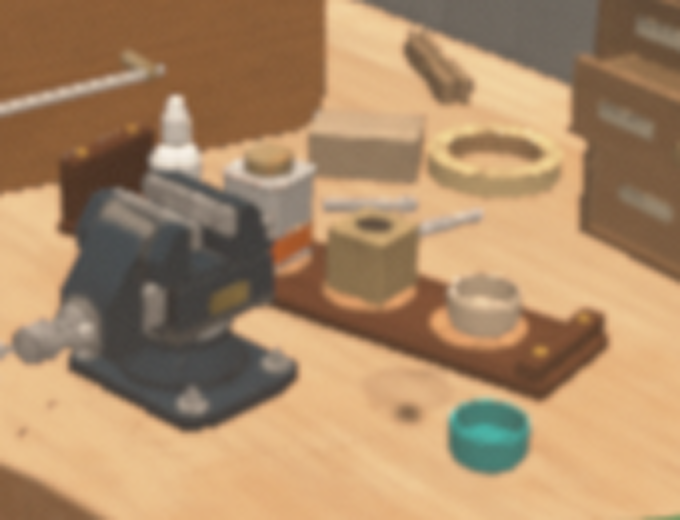

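```bash
python3 -c "
from workcell import bot
print(bot.finish_job())"
```

```text
the job is handed in; nothing more can be done
None
```

I placed the four things on the cork pads and handed the job in at about 60 s. From the high end block down they stand: dropper bottle, square tin, brass cube, cream pot. The blue and turquoise pots were not moved.

**Last check:** the top and scene pictures just before hand-in show all four upright. The measured offsets from the pad centres, against the 14 mm allowed, are:

| Thing | Offset |
|---|---|
| Bottle (at its tip) | about 4 mm |
| Tin | under 1 mm |
| Cube | about 3 mm |
| Pot | about 2 mm |

The gripper was open and clear of everything, at z about 0.31 m.

**What failed or disagreed:**
- **First pot grasp:** it missed. The fingers passed over the rim without moving or tipping the pot.
- **Fingertip height:** in the pictures the tips sat about 20 mm higher than the stated tool frame gives. I lowered all the grasps to match, and the misses stopped.
- **Bottle tilt:** the bottle leaned about 4° in the grip. I tilted the tool to take most of that out before setting it down, and it stood straight after release.

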